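# Seat a test eye in its adapter with sprung tongs

## Task

With the sprung tongs from the white rest, lift the short plain test eye out of its narrow well in the clear block; the tongs must be half squeezed to enter, and then squeezed just firmly enough to hold it, for it must not be crushed or touched by the fingers. Push it, lens up, into the round socket of the chin-rest adapter and press it down with the tongs, by feel, until it is fully home on the socket's floor: the collet inside is stiff (about 13 N), but past 30 N something breaks. Then put the tongs back on their rest as they lay, leave everything else where it is, and do not lean hard on the block's walls.

Things in the scene. Friction and masses are not known exactly. Their poses are not given: they have to be found in the camera images.
- tongs_grip (a point): Right-angled sprung steel tongs, 66 g: two level arms (9 mm high) from a bow at the back to black grip plates, where the arms bend down into legs. Point midway between the plates, half-way up: take them here, from above. x away from the bow (90 to 120 mm behind), y across: the arms close along y. Plates 26 mm long, 22 high, 43 mm over the outsides when open.
- tongs_tip (a point): Midway between the lower ends of the legs, 95 mm straight below tongs_grip, same axes. Legs 12 mm wide (x), 3 mm thick; 37 mm over the outsides open (too wide for the wells), 26 mm when squeezed to 32 mm over the plates. Inside each end two upright ridges 8 mm apart centre a 14 mm round part.
- tongs_ledge (a point): Midway between two small ledges inside the legs, at their undersides, 9.3 mm above the tips; same axes. 17 mm apart at half squeeze, so they pass the eye. Close the jaws with this point 0 to 2 mm above the eye's top: the ledges then bear on its rim when it is pressed down. Lower, they would close on its side and the ridges would not grip.
- tong_l (a joint): Closing angle of one arm (the other follows), rad: 0 open, 0.061 half squeezed (32 mm over the plates), 0.09 to 0.11 on the eye (contacts give about 1 mm), 0.13 stop. The spring takes 3 N of each finger's force at 0, 8 N at 0.061, 11 N on the eye; the rest goes to the jaw. 10 to 16 N per jaw holds the eye well; both jaws together must stay under 45 N.
- rest: Fixed white rest of the tongs, origin under the centre of its base plate (146 x 64 x 6 mm). Uprights at x = -47 and +12 mm, 97 mm high, each with a lip 8 mm higher on either side. The tongs lie level with the bow on the rear upright, arms between the front lips, tips standing on the base plate.
- rest_place (a point): The place of tongs_grip when the tongs lie on the rest: x = 57, y = 0, z = 101 mm in the rest's frame; x as the tongs' x. They start within 3 mm of it.
- block: Fixed clear plastic block, 34 (x) x 126 (y) x 70 mm high, origin under its centre. Three wells open at the top at y = -40, 0 and +40 mm, each 22 (x) x 34 mm (y), 58 mm deep (floor at 12 mm). The test eye stands in one, within 3 mm of its centre, the long eye and the test ball in the others. Lean on it with less than 15 N.
- eye_center (a point): Centre of the test eye, half-way up: plain dark steel cylinder with three bright lines, 14 mm across, 28 mm high, about 30 g, the shortest of the three pieces, small glass lens in its top, foot tapered to 10 mm over the last 3 mm. Stands upright, lens up. Fingers must not touch it.
- eye_foot (a point): centre of the test eye's underside, 14 mm below eye_center, z up its axis
- holder: Fixed chin-rest adapter: grey base plate 62 (x) x 112 (y) x 8 mm, origin under its centre; in the middle a square aluminium pillar 36 x 36 mm, 45 mm high, with the socket in its top; at y = +/-42 mm two thin pins 34 mm high.
- socket_mouth (a point): Centre of the socket's mouth in the top of the pillar, z up. Round bore 15 mm, 16 mm deep to a solid floor; an eye that is home stands on the floor, 12 mm proud. In the bore a brass push-in collet, at first 4.5 to 6 mm above the floor: it yields only to about 13 N, goes down with the eye and stays where it is left; then the floor stops it hard. Over 30 N damages it.
- test_ball: bystander in another well: steel ball of 16 mm on a thin stem and round foot, 42 mm high; origin under its foot
- long_eye: bystander in another well: dark cylinder 46 mm high with a collar of 16 mm; origin under its foot
- sunglasses: bystander: folded black sunglasses, 140 mm wide, 45 mm high, origin under the front
- hard_case: bystander: closed spectacle case, 62 x 160 x 43 mm, origin under its centre
- screwdriver: bystander: black screwdriver lying along its x, 150 mm long, origin under its middle
- trial_lens: bystander: trial lens, metal ring of 38 mm with a short tab, lying flat, origin under the ring's centre

How it is judged:
On the way, in this order (a step that is already met when the one before it is completed fails the run):
1. the test eye, held in the tongs, is lifted clear of the clear block (z of eye_foot in the frame of block above 0.072 m and contact force between tongs and eye above 1 N), for 0.1 s.
2. the test eye is pressed home in the socket with the tongs: its foot 15 to 17.5 mm below the mouth (horizontal distance between eye_foot and socket_mouth below 0.002 m and z of eye_foot in the frame of socket_mouth between -0.0175 and -0.015 m and angle between eye_foot's own z axis and vertical below 0.09 rad and contact force between tongs and eye above 1 N), for 0.2 s.
At the end, for the whole second after the job is handed in: the test eye is upright (5 degrees) in the socket, foot 15 to 17.5 mm below the mouth, within 2 mm of its axis, clear of the tongs; the tongs lie level and still on their rest, within 12 mm lengthwise, 14 mm sideways and 4 mm in height of their place (horizontal distance between eye_foot and socket_mouth below 0.002 m and z of eye_foot in the frame of socket_mouth between -0.0175 and -0.015 m and angle between each of eye_foot, tongs_grip's own z axis and vertical below 0.09 rad and contact force between tongs and eye below 0.1 N and x of tongs_grip in the frame of rest between 0.045 and 0.069 m and y of tongs_grip in the frame of rest between -0.014 and 0.014 m and z of tongs_grip in the frame of rest between 0.097 and 0.105 m and linear speed of each of tongs, eye below 0.02 m/s); the robot touches nothing.
It fails at once if the fingers touch the test eye (contact force between the fingers and eye above 0.5 N).
It fails at once if the tongs bear on the test eye with over 45 N (the forces of both jaws added) (contact force between tongs and eye above 45 N).
It fails at once if the test eye is forced against the adapter with over 30 N (contact force between eye and holder above 30 N).
It fails at once if the tongs are forced against the clear block with over 15 N (contact force between tongs and block above 15 N).
It fails at once if another thing (the other two test pieces, sunglasses, case, screwdriver, trial lens) is moved by over 15 mm (distance of any of test_ball, long_eye, sunglasses, hard_case, screwdriver, trial_lens from where it was at the start of the episode above 0.015 m).
It also fails if it takes over 67 s, if anything falls off the work surface, if the arm or the gripper's body presses on something with over 40 N, if the wrist force passes 120 N, or if a joint passes its speed limit or range.

## Robot

A 6-joint arm with a two-finger parallel gripper is mounted at the origin on the work surface. World frame = base frame: x ahead of the robot, y to its left, z up, the work surface at z = 0. Lengths are in m, angles in rad, forces in N, time in s.
With the tool pointing down it reaches from about 0.375 to 0.975 m from the base axis. Payload 3.8 kg.
Tool frame: the origin (TCP) lies between the finger pads; the fingertips stand 8 mm ahead of it and the grasp point (between the pads) lies 11 mm behind it (env.nose_length is the distance from the TCP to the fingertips, in m); z points along the fingers, y is the line along which they close (so a half turn about z gives the same grasp; the last joint's range is limited). The gripper opens to 88 mm and grips with 3 to 60 N. Pads are 18 mm wide; open, the fingers measure 123 mm over their backs; the gripper's body (75 mm by 187 mm) begins 45 mm behind the grasp point.
Start: joints at [1.192, 0.264, 1.604, -0, 1.274, -0.037], TCP at [0.226, 0.636, 0.247] pointing down, gripper open.
Joint ranges: [-2.63, 2.63], [-0.94, 2.18], [0.31, 2.57], [-1.31, 4.45], [0, 2.66], [-2.55, 2.55]. Speed limits (rad/s): [2.57, 2.57, 3.14, 3.14, 3.14, 3.14].

## Interface

Orientations are given as a 3x3 rotation matrix whose columns are the frame's x, y, z axes.
In Python, from workcell import monitor, imaging, ticket, env gives the robot as it stands.
- The arm moves only by the tool apply_moves, never from a script. Its argument "increments" is one flat list of numbers, 6 for each row, row after row: the shift along the world's x, y, z in mm, then the turn, a rotation vector about the world's x, y, z in rad. In form: [dx, dy, dz, wx, wy, wz, dx, dy, dz, wx, wy, wz, ...]. A call has 1 to 20 rows; each row is the pose to reach, as a shift and turn from the pose commanded when the call began; what a row does not reach only later rows make up. A row lasts 1/10 s, in which the tool goes at most 50 mm and 8.59 degrees, less where a joint would pass 70% of its speed; a pose out of reach is approached as far as the arm can. A call with a gripper value outside its range is refused whole. "gripper" is the closure in counts, from 0 (fully open) to 255 (shut), set as the call begins (left out, the last holds). The fingers move at their own pace and stop on an object; the grip force is fixed at half the most. Time passes only in rows, so rows that repeat a pose let the fingers close. It gives the time, the measured TCP pose, the force, the opening and the grip force at its end, in the units of the state.
- monitor.read_state(): the state, without advancing time (a new reading comes with each control period).
- imaging.capture(name): name is "side" or "top"; returns a dict with "img" (400x640x3 uint8, red, green, blue), "intrinsics" (3x3 intrinsics, pixels), "R" (3x3) and "t" (3): a world point X has camera coordinates R X + t. Camera axes: x right, y down, z forward; pixel columns grow to the right and rows downward; lengths in m; the calibration is good to about 2 mm. A picture is of the moment at which its call begins. There is no depth.
- ticket.close_job(): hands the job in; it is judged then, once.
The state is a dict: "time": time; "joint_positions": joint angles; "qvel": joint speeds; "joint_torque": joint torques, N m; "tool_pos": TCP position; "tcp_rot": TCP orientation; "wrist_force": force on the tool from outside, world axes, zero at the start; "moment": the same for the moment, N m; "width": finger opening in m; "gripper_force": force on a finger pad.
Only numpy, scipy, OpenCV 4.12 (cv2) and the standard library are available. Lean on these libraries where they do the work, as an engineer would, in place of code of your own. Each camera call takes 0.05 s, during which the arm holds its last target. There are 200 camera calls.

## Working session

There is one attempt and no reset: what is moved stays moved. The work goes in short steps, Python scripts to look and compute and a tool call to move; the robot and the scene stay as the last step left them, time stands still between calls to the robot, and variables do not carry over. Pictures are saved under pics/ and viewed, at most 10 in all, crops included, and the job is handed in when it is done.

Besides the shell and the picture viewer there is one more tool, called after "Call:" by a JSON object that holds its "fn" and its "kwargs". apply_moves: Moves the arm, as the interface text tells. Its arguments: {"type":"object","properties":{"increments":{"type":"array","items":{"type":"number"}},"gripper":{"type":"number"}},"required":["increments"]}

```bash
mkdir -p pics; ls; python3 - <<'E'
from workcell import monitor, imaging, ticket, env
import cv2,json,numpy as np
s=monitor.read_state(); print({k:np.round(v,4).tolist() for k,v in s.items()})
print(env.nose_length)
for n in("side","top"):
    c=imaging.capture(n); cv2.imwrite(f"pics/{n}0.png",c["img"][:,:,::-1])
    np.savez(f"{n}.npz",**c); print(n,c["intrinsics"].round(1).tolist(),c["R"].round(3).tolist(),c["t"].round(3).tolist())
E
```

```text
pics
{'time': 0.0, 'joint_positions': [1.1921, 0.2648, 1.6053, -0.0, 1.2737, -0.0369], 'qvel': [0.0005, -0.0008, -0.0013, -0.0004, 0.0009, 0.0017], 'joint_torque': [-0.0026, -50.2096, -35.688, 0.0728, 0.0291, -0.0002], 'tool_pos': [0.226, 0.6353, 0.2454], 'tcp_rot': [[-0.9422, 0.3351, -0.0008], [0.3351, 0.9422, -0.002], [0.0001, -0.0022, -1.0]], 'wrist_force': [-0.4503, 0.0781, -0.6335], 'moment': [-0.0009, 0.0036, -0.0011], 'gripper_force': 0.0, 'width': 0.088}
0.008
side [[405.2, 0.0, 318.4], [0.0, 405.2, 203.7], [0.0, 0.0, 1.0]] [[0.951, -0.31, -0.008], [-0.166, -0.486, -0.858], [0.262, 0.817, -0.513]] [-0.581, 0.172, 0.899]
top [[497.5, 0.0, 323.1], [0.0, 497.5, 196.6], [0.0, 0.0, 1.0]] [[0.025, -1.0, -0.014], [-0.989, -0.022, -0.144], [0.144, 0.018, -0.989]] [-0.003, 0.636, 1.055]
```

View pics/side0.png

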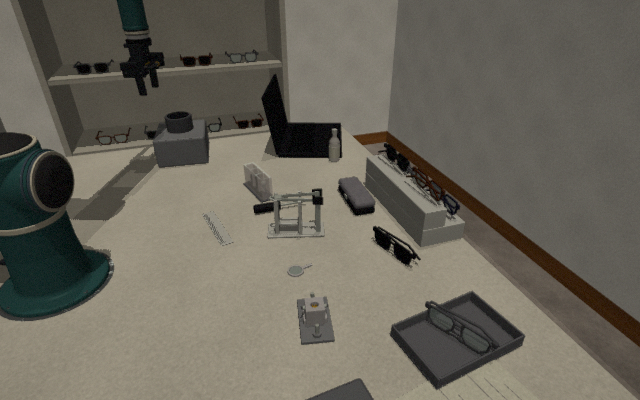

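View pics/top0.png

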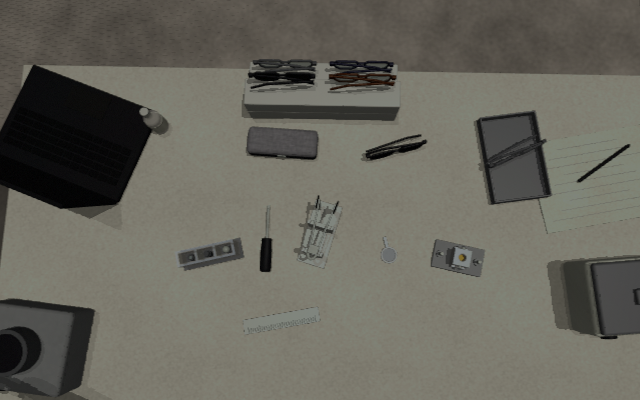

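The side view shows the block (258,182), rest with tongs (297,212) and adapter (315,318). In the top view they are at (210,252), (321,230) and (458,257). Next I'll enlarge crops of both views.

```bash
cat > m.py <<'E'
import cv2,numpy as np
def mont(items,out,w=400,h=300):
    # items: (img,x0,y0,scale)
    t=[]
    for im,x0,y0,s in items:
        cw,ch=int(w/s),int(h/s); c=cv2.resize(im[y0:y0+ch,x0:x0+cw,::-1],(w,h),interpolation=cv2.INTER_CUBIC)
        c=np.clip(c*1.3,0,255).astype(np.uint8)
        for x in range((x0//10+1)*10,x0+cw,10):
            X=int((x-x0)*s); cv2.line(c,(X,0),(X,6),(0,0,255),1); cv2.putText(c,str(x),(X-8,16),0,.33,(0,0,255),1)
        for y in range((y0//10+1)*10,y0+ch,10):
            Y=int((y-y0)*s); cv2.line(c,(0,Y),(6,Y),(0,0,255),1); cv2.putText(c,str(y),(8,Y+4),0,.33,(0,0,255),1)
        t.append(c)
    cv2.imwrite(out,np.vstack([np.hstack(t[:2]),np.hstack(t[2:])]) if len(t)==4 else np.hstack(t))
E
python3 - <<'E'
from m import *
T=np.load('top.npz')['img'];S=np.load('side.npz')['img']
mont([(T,170,225,5),(T,285,185,4.5),(T,420,227,5),(S,240,155,4)],'pics/m1.png')
E
```

```text
(no output)
```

View pics/m1.png

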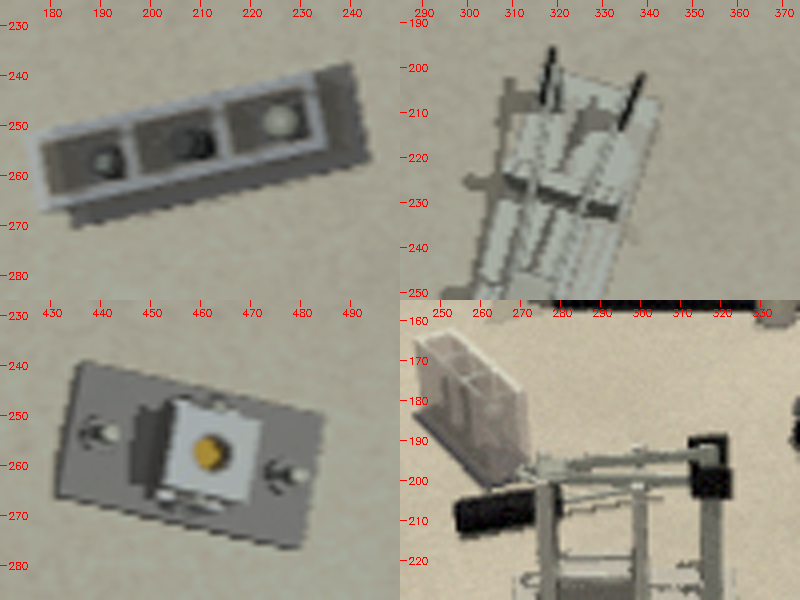

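The clear block's wells in the top view hold pieces at (191,257) and (208,254), plus the bright ball at (226,249). The black grip plates are at (318,201) and (337,206), and the brass collet is at (461,257). I need more zoom to tell the two dark pieces apart.

```bash
python3 - <<'E'
from m import *
T=np.load('top.npz')['img'];S=np.load('side.npz')['img']
mont([(T,174,234,6.2),(S,240,158,9),(T,295,190,5.0),(S,262,180,5.7)],'pics/m2.png')
E
```

```text
(no output)
```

View pics/m2.png

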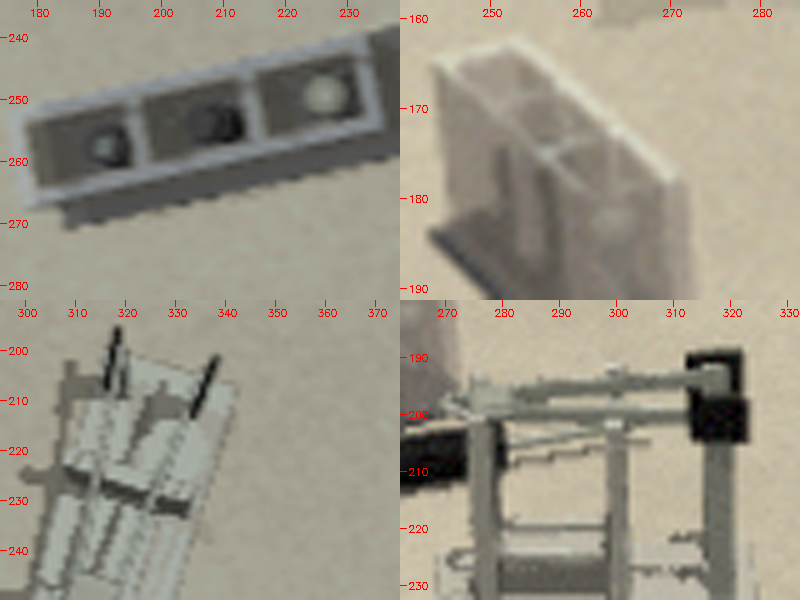

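```bash
cat > fit.py <<'E'
import numpy as np
from scipy.optimize import least_squares
C={n:dict(np.load(n+'.npz')) for n in('side','top')}
def proj(n,X):
    c=C[n]; p=(c['R']@np.asarray(X,float).T).T+c['t']; p=p@c['intrinsics'].T; return p[:,:2]/p[:,2:]
def ray(n,uv,z):
    c=C[n]; d=c['R'].T@np.linalg.solve(c['intrinsics'],[*uv,1]); o=-c['R'].T@c['t']; return o+d*(z-o[2])/d[2]
def W(p,L):
    c,s=np.cos(p[2]),np.sin(p[2]); L=np.asarray(L,float); return np.c_[p[0]+c*L[:,0]-s*L[:,1],p[1]+s*L[:,0]+c*L[:,1],L[:,2]]
def fit(obs,p0):
    # obs: list of (cam, local xyz, uv)
    def f(p): return np.concatenate([proj(n,W(p,[L]))[0]-uv for n,L,uv in obs])
    r=least_squares(f,p0); return r.x,r.fun.reshape(-1,2)
E
python3 - <<'E'
from fit import *
from m import *
b=[('top',(.017,.063,.07),(176,252.8)),('top',(-.017,.063,.07),(178.6,267.4)),('top',(-.017,-.063,.07),(235.7,254.6)),('top',(.017,-.063,.07),(233.3,239.3))]
g=ray('top',(207,253),.07)
for pi in (0.2,):
    p,r=fit(b,[g[0],g[1],pi]); print('block',p.round(4),r.round(1).tolist())
print('side pred',proj('side',W(p,[(sx*.017,sy*.063,.07) for sx in(1,-1) for sy in(1,-1)])).round(1).tolist())
for y in(.04,0,-.04):
  for h in (.028,.046,.042): print(y,h,'side',proj('side',W(p,[(0,y,.012+h)])).round(1),'top',proj('top',W(p,[(0,y,.012+h)])).round(1))
for uv in((191.5,257.8),(208.5,253.8),(226.3,249.3)):
  for h in(.028,.046): 
    q=ray('top',uv,.012+h); d=q[:2]-p[:2]; c,s=np.cos(p[2]),np.sin(p[2]); print(uv,h,(np.array([c*d[0]+s*d[1],-s*d[0]+c*d[1]])*1e3).round(1))
for hp in(.045,.053):
    h=[('top',(.031,.056,.008),(436,239)),('top',(.031,-.056,.008),(485,249.6)),('top',(-.031,-.056,.008),(479.6,276.8)),('top',(-.031,.056,.008),(430.8,266)),
  ('top',(.018,.018,hp),(455.4,246.4)),('top',(.018,-.018,hp),(472.8,251)),('top',(-.018,-.018,hp),(470,267.6)),('top',(-.018,.018,hp),(453,264.6))]
    g=ray('top',(458,257),.03); p,r=fit(h,[g[0],g[1],-.2]); print('holder',hp,p.round(4),r.round(1).tolist())
    print(proj('top',W(p,[(0,0,hp),(0,0,hp-.01)])).round(1).tolist(),'side base',proj('side',W(p,[(sx*.031,sy*.056,.008) for sx in(1,-1) for sy in(1,-1)])).round(1).tolist(),'pillar',proj('side',W(p,[(sx*.018,sy*.018,hp) for sx in(1,-1) for sy in(1,-1)])).round(1).tolist())
r=[('top',(.070,.0215,.112),(318.5,195.2)),('top',(.044,.0215,.112),(316.3,208)),('top',(.070,-.0215,.112),(338.5,201)),('top',(.044,-.0215,.112),(333.5,213.5)),
('top',(.073,.032,.006),(322,198)),('top',(.073,-.032,.006),(342,207.5))]
g=ray('top',(323,230),.05); p,r=fit(r,[g[0],g[1],-.25]); print('rest',p.round(4),r.round(1).tolist()); print('grip',W(p,[(.057,0,.101)]))
print('side plates',proj('side',W(p,[(x,y,z) for x in(.044,.07) for y in(.0215,-.0215) for z in(.09,.112)])).round(1).tolist())
print('side base',proj('side',W(p,[(x,y,.006) for x in(-.073,.073) for y in(.032,-.032)])).round(1).tolist())
S=C['side']['img']; mont([(S,288,285,6.5),(S,260,182,6)],'pics/m3.png')
E
```

```text
block [0.5034 0.2589 0.2479] [[-0.4, -0.5], [-0.2, 0.5], [0.6, 0.1], [-0.1, -0.1]]
side pred [[253.1, 162.1], [271.3, 177.7], [242.9, 164.7], [260.6, 180.7]]
0.04 0.028 side [[252.  174.9]] top [[191.5 258. ]]
0.04 0.046 side [[251.5 169.7]] top [[189.2 257.8]]
0.04 0.042 side [[251.6 170.8]] top [[189.7 257.8]]
0 0.028 side [[257.5 179.9]] top [[209.3 253.9]]
0 0.046 side [[257.  174.6]] top [[207.3 253.7]]
0 0.042 side [[257.1 175.8]] top [[207.8 253.7]]
-0.04 0.028 side [[263.3 185.2]] top [[227.1 249.9]]
-0.04 0.046 side [[262.8 179.8]] top [[225.4 249.5]]
-0.04 0.042 side [[262.9 181. ]] top [[225.8 249.6]]
(191.5, 257.8) 0.028 [ 0.4 39.8]
(191.5, 257.8) 0.046 [-1.1 35. ]
(208.5, 253.8) 0.028 [0.7 1.7]
(208.5, 253.8) 0.046 [-0.9 -2.5]
(226.3, 249.3) 0.028 [  1.6 -38.5]
(226.3, 249.3) 0.046 [  0.1 -42. ]
holder 0.045 [ 0.5091 -0.2934 -0.1927] [[0.0, -0.1], [0.2, 0.0], [0.9, 0.1], [0.1, -0.0], [0.4, 1.1], [-0.7, 0.0], [-0.8, -0.2], [-0.2, -0.8]]
[[462.5, 257.4], [461.3, 257.5]] side base [[326.8, 296.5], [335.3, 339.4], [296.9, 299.3], [301.7, 342.9]] pillar [[322.9, 296.8], [325.5, 310.4], [304.5, 298.5], [306.3, 312.2]]
holder 0.053 [ 0.509  -0.2923 -0.1928] [[-0.4, -0.1], [-0.2, 0.0], [0.4, 0.2], [-0.3, 0.0], [0.8, 0.9], [-0.1, -0.1], [-0.2, -0.2], [0.2, -0.8]]
[[462.9, 257.3], [461.7, 257.5]] side base [[326.6, 296.2], [335.1, 339.0], [296.7, 299.0], [301.5, 342.5]] pillar [[322.7, 293.3], [325.2, 306.8], [304.2, 295.1], [306.0, 308.7]]
rest [ 0.5567  0.0207 -0.3448] [[1.6, -0.6], [-0.8, -1.9], [0.9, 0.9], [1.4, 0.1], [-4.8, 0.6], [1.3, 1.1]]
grip [[0.61037595 0.00143545 0.101     ]]
side plates [[312.6, 196.4], [312.4, 188.9], [311.8, 205.2], [311.7, 197.4], [322.8, 196.5], [322.7, 189.0], [322.4, 205.2], [322.4, 197.5]]
side base [[269.7, 221.3], [266.4, 235.1], [324.1, 221.8], [323.6, 235.7]]
```

View pics/m3.png

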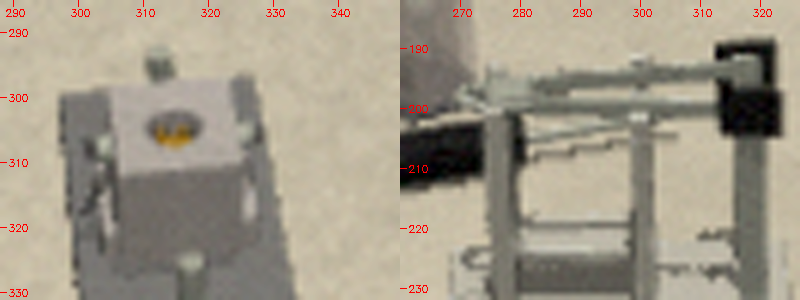

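The side crop shows the pillar top's corners at (304.5,298), (324.5,297), (326,310) and (306,311), so the top is at 45 mm, and the mouth is at (315,304.5). The plates span columns 312–323. I'll refit the rest and check it with an overlay.

```bash
python3 - <<'E'
from fit import *
from m import *
o=[('top',(.070,.0215,.112),(318.5,195.2)),('top',(.044,.0205,.09),(316.5,208.3)),('top',(.070,-.0215,.112),(338.5,201)),('top',(.044,-.0205,.09),(333.2,213.7)),
('side',(.044,.0215,.112),(312.4,188.7)),('side',(.07,.0215,.112),(322.5,188.7)),('side',(.044,-.0215,.112),(313,197)),('side',(.07,-.0215,.112),(323.3,196.8)),('side',(.044,-.0215,.09),(313.2,204.6)),('side',(.07,-.0215,.09),(323.5,204.7))]
p,r=fit(o,[.5567,.02,-.25]); print('rest',p.round(4),r.round(1).tolist(),W(p,[(.057,0,.101)]))
hp=.045
h=[('top',(.031,.056,.008),(436,239)),('top',(.031,-.056,.008),(485,249.6)),('top',(-.031,-.056,.008),(479.6,276.8)),('top',(-.031,.056,.008),(430.8,266)),
  ('top',(.018,.018,hp),(455.4,246.4)),('top',(.018,-.018,hp),(472.8,251)),('top',(-.018,-.018,hp),(470,267.6)),('top',(-.018,.018,hp),(453,264.6)),
  ('side',(.018,.018,hp),(324.5,296.8)),('side',(-.018,.018,hp),(304.5,298)),('side',(.018,-.018,hp),(326,310)),('side',(-.018,-.018,hp),(306.2,311.2)),('side',(0,0,hp),(314.9,304.5)),('top',(0,0,hp-.01),(461.5,257.2))]
q,rr=fit(h,[.5,-.29,-.2]); print('holder',q.round(4),rr.round(1).tolist())
T=C['top']['img'].copy(); s=6; c=cv2.resize(T[188:288,270:370],None,fx=s,fy=s,interpolation=cv2.INTER_CUBIC)[:,:,::-1].copy()
def poly(L,col):
    u=((proj('top',W(p,L))+.5-[270,188])*s).astype(int); cv2.polylines(c,[u.reshape(-1,1,2)],True,col,1)
poly([(.073,.032,.006),(.073,-.032,.006),(-.073,-.032,.006),(-.073,.032,.006)],(0,0,255))
for y in(.0215,-.0215): poly([(.07,y,.112),(.044,y,.112),(.044,y,.09),(.07,y,.09)],(255,0,0))
for x in(-.047,.012): poly([(x,.03,.097),(x,-.03,.097)],(0,160,0))
poly([(.057,0,.101),(-.04,0,.101)],(0,160,0))
cv2.imwrite('pics/ov.png',c)
E
```

```text
rest [ 0.5565  0.0183 -0.2708] [[0.1, -0.6], [-0.8, -0.4], [-0.1, -0.4], [1.1, -0.2], [-0.4, 0.0], [-0.2, -0.3], [-0.4, 0.2], [-0.1, 0.1], [-0.5, 0.4], [-0.3, -0.1]] [[0.61140089 0.00305319 0.101     ]]
holder [ 0.5096 -0.2933 -0.1975] [[0.1, -0.4], [0.3, -0.1], [0.8, 0.0], [0.1, -0.4], [0.4, 0.8], [-0.7, -0.1], [-0.9, -0.4], [-0.3, -1.1], [-1.3, -0.1], [0.2, 0.4], [-0.4, 0.3], [0.3, 0.9], [0.1, -0.3], [-0.3, 0.1]]
```

View pics/ov.png

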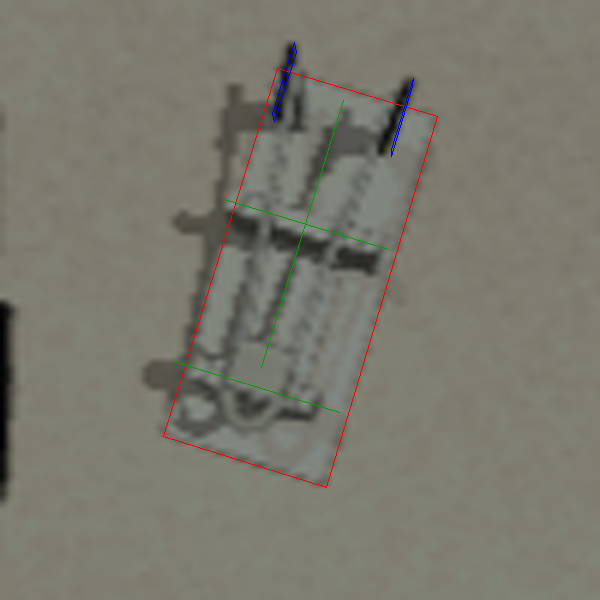

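The model outlines fit the rest and tongs to within about 1 px. The test eye stands in the y=+40 well, since the 28 mm height matches there. Moving above the tongs now.

Call:
{"fn": "apply_moves", "kwargs": {"increments": [385,-632,3,0,0,0.072,385,-632,3,0,0,0.072,385,-632,3,0,0,0.072,385,-632,3,0,0,0.072,385,-632,3,0,0,0.072,385,-632,3,0,0,0.072,385,-632,3,0,0,0.072,385,-632,3,0,0,0.072,385,-632,3,0,0,0.072,385,-632,3,0,0,0.072,385,-632,3,0,0,0.072,385,-632,3,0,0,0.072,385,-632,3,0,0,0.072,385,-632,3,0,0,0.072,385,-632,3,0,0,0.072,385,-632,3,0,0,0.072,385,-632,3,0,0,0.072,385,-632,3,0,0,0.072,385,-632,3,0,0,0.072]}}

```text
time: 2.0
tool_pos: [0.6105, 0.0053, 0.2496]
tcp_rot: [[-0.964, 0.265, -0.001], [0.265, 0.964, 0.0], [0.001, 0.0, -1.0]]
wrist_force: [0.0, -0.1, -0.7]
width: 0.0881
gripper_force: 0.0
```

Call:
{"fn": "apply_moves", "kwargs": {"increments": [1,-2,-30,0,0,0,1,-2,-70,0,0,0,1,-2,-110,0,0,0,1,-2,-140,0,0,0,1,-2,-152,0,0,0,1,-2,-159,0,0,0,1,-2,-159,0,0,0,1,-2,-159,0,0,0]}}

```text
time: 2.8
tool_pos: [0.6137, 0.0022, 0.0926]
tcp_rot: [[-0.964, 0.266, 0.003], [0.266, 0.964, -0.0], [-0.003, 0.001, -1.0]]
wrist_force: [-0.6, -0.6, 0.5]
width: 0.0879
gripper_force: 0.0
```

```bash
cat > snap.py <<'E'
import sys,cv2,numpy as np
from workcell import monitor,imaging
from m import mont
k=sys.argv[1]
im={}
for n in("side","top"):
    c=imaging.capture(n); np.savez(f"{n}_{k}.npz",**c); im[n]=c["img"]
a=[float(v) for v in sys.argv[2:]]
mont([(im['side'],int(a[0]),int(a[1]),a[2]),(im['top'],int(a[3]),int(a[4]),a[5])],f'pics/{k}.png')
s=monitor.read_state(); print({q:np.round(s[q],4).tolist() for q in('time','tool_pos','wrist_force','width','gripper_force')})
E
python3 snap.py s1 270 150 4 290 180 5
```

```text
{'time': 2.9, 'tool_pos': [0.6138, 0.002, 0.0928], 'wrist_force': [0.6169, -0.8676, 0.4982], 'width': 0.0882, 'gripper_force': 0.0}
```

View pics/s1.png

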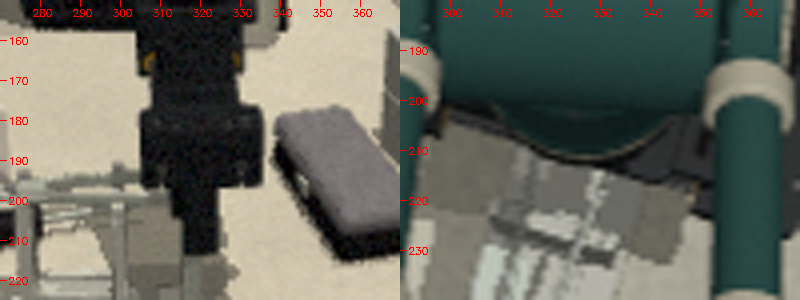

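The gripper straddles the plates in the side view, with the fingers at columns 314–324. I'll trim the position slightly and close to about half squeeze.

Call:
{"fn": "apply_moves", "kwargs": {"increments": [-2,1,-2,0,0,0,-2,1,-2,0,0,0,-2,1,-2,0,0,0,-2,1,-2,0,0,0,-2,1,-2,0,0,0,-2,1,-2,0,0,0,-2,1,-2,0,0,0,-2,1,-2,0,0,0], "gripper": 150}}

```text
time: 3.7
tool_pos: [0.6103, 0.0028, 0.0887]
tcp_rot: [[-0.964, 0.266, 0.0], [0.266, 0.964, -0.0], [-0.0, -0.0, -1.0]]
wrist_force: [0.0, -1.7, 0.4]
width: 0.0364
gripper_force: 6.1
```

Call:
{"fn": "apply_moves", "kwargs": {"increments": [0,0,0,0,0,0,0,0,0,0,0,0,0,0,0,0,0,0,0,0,2,0,0,0,0,0,6,0,0,0,0,0,12,0,0,0,0,0,20,0,0,0,0,0,20,0,0,0], "gripper": 163}}

```text
time: 4.5
tool_pos: [0.6115, 0.0029, 0.1106]
tcp_rot: [[-0.964, 0.267, 0.003], [0.267, 0.964, -0.0], [-0.003, 0.001, -1.0]]
wrist_force: [-0.2, 0.7, -0.3]
width: 0.0319
gripper_force: 7.9
```

```bash
python3 snap.py s2 250 150 5.5 290 180 5
```

```text
{'time': 4.6, 'tool_pos': [0.6107, 0.0029, 0.1094], 'wrist_force': [-0.5626, -1.0934, -0.3864], 'width': 0.0317, 'gripper_force': 7.928}
```

View pics/s2.png

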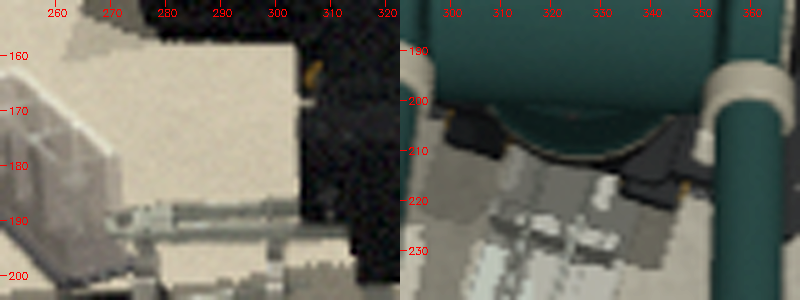

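The tongs are held, level and clear of the rest, with the arms horizontal at rows 188–192. I'll lift and carry them over the eye's well.

Call:
{"fn": "apply_moves", "kwargs": {"increments": [0,0,10,0,0,0,0,0,30,0,0,0,0,0,60,0,0,0,0,0,85,0,0,0,0,0,96,0,0,0,-5,12,96,0,0,0.02,-15,38,96,0,0,0.07,-30,75,96,0,0,0.13,-46,115,96,0,0,0.2,-62,155,96,0,0,0.27,-78,195,96,0,0,0.34,-93,233,96,0,0,0.41,-105,264,96,0,0,0.47,-113,284,96,0,0,0.505,-117,294,96,0,0,0.519,-117,294,96,0,0,0.519,-117,294,96,0,0,0.519]}}

```text
time: 6.3
tool_pos: [0.4928, 0.2963, 0.2038]
tcp_rot: [[-0.969, -0.247, -0.001], [-0.247, 0.969, -0.001], [0.001, -0.001, -1.0]]
wrist_force: [0.1, -0.1, -0.5]
width: 0.0316
gripper_force: 7.9
```

```bash
python3 snap.py s3 225 130 5.5 160 210 5; python3 -c "
from fit import *
g=np.array([.494,.2975]);
for z in(.12,.0617+.05): print(proj('side',[[g[0],g[1],.205-.083]]))"
```

```text
{'time': 6.4, 'tool_pos': [0.4935, 0.2959, 0.2043], 'wrist_force': [-0.3793, -0.2871, -0.6416], 'width': 0.0318, 'gripper_force': 7.9282}
[[249.6353379  150.34687506]]
[[249.6353379  150.34687506]]
```

View pics/s3.png

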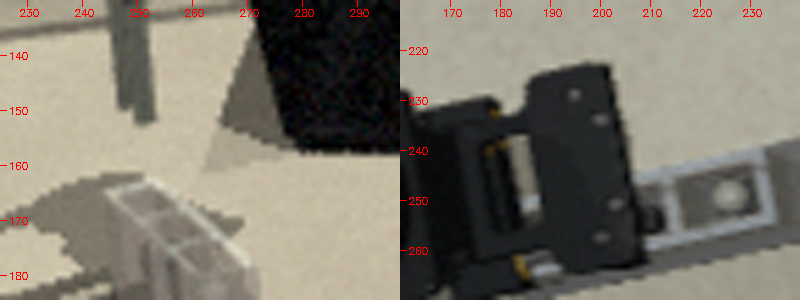

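The tips are just above the block in the side view: far leg at columns 246–249 with its bottom at row 149.6, near leg at columns 249.5–253 with its bottom at row 152.5.

```bash
python3 - <<'E'
from fit import *
for dx in(-.003,0,.003):
  for zt in(.118,.121):
    p=(.4933,.2961,.248)
    L=lambda y:[(x+dx,y,zt) for x in(-.006,.006)]
    print(dx,zt,*[proj('side',W(p,L(y))).round(1).tolist() for y in(.013,.010,-.010,-.013)])
# actual extraction: column profile of near/far legs
im=np.load('side_s3.npz')['img'].astype(int).sum(2)
for r in (142,145,147,149,150,151,152,153): print(r,im[r,242:258].tolist())
E
```

```text
-0.003 0.118 [[245.1, 151.0], [248.8, 150.1]] [[245.5, 151.3], [249.2, 150.5]] [[248.2, 153.6], [251.9, 152.7]] [[248.6, 154.0], [252.3, 153.0]]
-0.003 0.121 [[245.0, 150.1], [248.7, 149.2]] [[245.4, 150.4], [249.1, 149.5]] [[248.1, 152.7], [251.8, 151.8]] [[248.5, 153.0], [252.2, 152.1]]
0 0.118 [[246.0, 150.8], [249.7, 149.9]] [[246.4, 151.1], [250.1, 150.2]] [[249.1, 153.4], [252.9, 152.5]] [[249.5, 153.7], [253.3, 152.8]]
0 0.121 [[245.9, 149.9], [249.6, 149.0]] [[246.3, 150.2], [250.0, 149.3]] [[249.0, 152.4], [252.8, 151.5]] [[249.4, 152.8], [253.2, 151.9]]
0.003 0.118 [[246.9, 150.6], [250.6, 149.7]] [[247.3, 150.9], [251.0, 150.0]] [[250.1, 153.2], [253.8, 152.3]] [[250.5, 153.5], [254.2, 152.6]]
0.003 0.121 [[246.8, 149.6], [250.5, 148.8]] [[247.2, 150.0], [250.9, 149.1]] [[250.0, 152.2], [253.7, 151.3]] [[250.4, 152.6], [254.1, 151.7]]
142 [425, 420, 419, 269, 187, 196, 197, 190, 201, 225, 321, 424, 419, 422, 422, 423]
145 [428, 426, 418, 393, 207, 194, 184, 193, 192, 210, 294, 430, 429, 436, 433, 429]
147 [421, 425, 419, 403, 209, 174, 186, 201, 205, 202, 249, 430, 429, 419, 436, 431]
149 [432, 423, 425, 403, 295, 223, 289, 220, 196, 191, 239, 422, 429, 427, 429, 431]
150 [430, 427, 428, 424, 402, 400, 398, 235, 197, 207, 228, 385, 430, 425, 430, 431]
151 [430, 422, 427, 427, 429, 418, 413, 249, 201, 197, 232, 361, 426, 425, 418, 421]
152 [432, 434, 435, 429, 419, 425, 415, 340, 293, 324, 403, 426, 431, 429, 431, 429]
153 [420, 430, 429, 422, 430, 427, 426, 422, 408, 421, 430, 434, 443, 426, 433, 434]
```

Matching the leg profile puts the tip at about TCP z −83 mm, and about 1 mm back along x. I'll enter the well at half squeeze and stop with the ledges about 5 mm above the eye.

Call:
{"fn": "apply_moves", "kwargs": {"increments": [1.5,1.5,-10,0,0,0,1.5,1.5,-25,0,0,0,1.5,1.5,-35,0,0,0,1.5,1.5,-42,0,0,0,1.5,1.5,-48,0,0,0,1.5,1.5,-54,0,0,0,1.5,1.5,-60,0,0,0,1.5,1.5,-66,0,0,0,1.5,1.5,-72,0,0,0,1.5,1.5,-78,0,0,0,1.5,1.5,-82,0,0,0,1.5,1.5,-85,0,0,0,1.5,1.5,-85,0,0,0,1.5,1.5,-85,0,0,0]}}

```text
time: 7.8
tool_pos: [0.4948, 0.2985, 0.1198]
tcp_rot: [[-0.969, -0.247, 0.0], [-0.247, 0.969, 0.0], [-0.0, 0.0, -1.0]]
wrist_force: [0.2, 0.7, -0.6]
width: 0.032
gripper_force: 7.9
```

Call:
{"fn": "apply_moves", "kwargs": {"increments": [0,0,0,0,0,0,0,0,0,0,0,0,0,0,0,0,0,0,0,0,0,0,0,0], "gripper": 173}}

```text
time: 8.2
tool_pos: [0.4949, 0.2985, 0.1199]
tcp_rot: [[-0.969, -0.247, 0.0], [-0.247, 0.969, 0.0], [-0.0, 0.0, -1.0]]
wrist_force: [-0.6, -0.7, 0.3]
width: 0.0286
gripper_force: 10.1
```

Call:
{"fn": "apply_moves", "kwargs": {"increments": [0,0,-1,0,0,0,0,0,-2,0,0,0,0,0,-3,0,0,0,0,0,-3,0,0,0,0,0,-3,0,0,0]}}

```text
time: 8.7
tool_pos: [0.4947, 0.2984, 0.1166]
tcp_rot: [[-0.969, -0.247, -0.0], [-0.247, 0.969, -0.0], [0.0, -0.0, -1.0]]
wrist_force: [-0.2, 0.7, -0.6]
width: 0.0285
gripper_force: 10.1
```

Call:
{"fn": "apply_moves", "kwargs": {"increments": [0,0,-0.5,0,0,0,0,0,-1,0,0,0,0,0,-1,0,0,0]}}

```text
time: 9.0
tool_pos: [0.4947, 0.2984, 0.1156]
tcp_rot: [[-0.969, -0.247, -0.0], [-0.247, 0.969, -0.0], [0.0, -0.0, -1.0]]
wrist_force: [-0.5, 0.1, 0.1]
width: 0.0286
gripper_force: 10.2
```

Call:
{"fn": "apply_moves", "kwargs": {"increments": [0,0,-0.5,0,0,0,0,0,-0.7,0,0,0,0,0,-0.7,0,0,0]}}

```text
time: 9.3
tool_pos: [0.4947, 0.2984, 0.115]
tcp_rot: [[-0.969, -0.247, -0.0], [-0.247, 0.969, -0.0], [0.0, -0.0, -1.0]]
wrist_force: [-0.0, -0.3, -1.1]
width: 0.0285
gripper_force: 10.2
```

Call:
{"fn": "apply_moves", "kwargs": {"increments": [0,0,-0.5,0,0,0,0,0,-0.5,0,0,0]}}

```text
time: 9.5
tool_pos: [0.4947, 0.2984, 0.1145]
tcp_rot: [[-0.969, -0.247, -0.0], [-0.247, 0.969, -0.0], [0.0, -0.0, -1.0]]
wrist_force: [0.2, -0.2, 0.5]
width: 0.0287
gripper_force: 10.2
```

Call:
{"fn": "apply_moves", "kwargs": {"increments": [0,0,-0.5,0,0,0,0,0,-0.5,0,0,0]}}

```text
time: 9.7
tool_pos: [0.4947, 0.2984, 0.114]
tcp_rot: [[-0.969, -0.247, -0.0], [-0.247, 0.969, -0.0], [0.0, 0.0, -1.0]]
wrist_force: [0.3, 0.3, -0.0]
width: 0.0285
gripper_force: 10.2
```

Call:
{"fn": "apply_moves", "kwargs": {"increments": [0,0,-0.5,0,0,0,0,0,-0.5,0,0,0]}}

```text
time: 9.9
tool_pos: [0.4948, 0.2985, 0.1135]
tcp_rot: [[-0.969, -0.247, -0.0], [-0.247, 0.969, 0.0], [0.0, 0.0, -1.0]]
wrist_force: [0.2, -0.1, -0.6]
width: 0.0287
gripper_force: 10.2
```

Call:
{"fn": "apply_moves", "kwargs": {"increments": [0,0,1.5,0,0,0,0,0,3,0,0,0,0,0,3,0,0,0]}}

```text
time: 10.2
tool_pos: [0.4949, 0.2985, 0.1168]
tcp_rot: [[-0.969, -0.247, 0.0], [-0.247, 0.969, 0.0], [-0.0, 0.0, -1.0]]
wrist_force: [0.9, 0.8, -0.9]
width: 0.0285
gripper_force: 10.1
```

Call:
{"fn": "apply_moves", "kwargs": {"increments": [0,0,0,0,0,0,0,0,0,0,0,0,0,0,0,0,0,0], "gripper": 176}}

```text
time: 10.5
tool_pos: [0.4947, 0.2985, 0.1165]
tcp_rot: [[-0.969, -0.247, 0.0], [-0.247, 0.969, -0.0], [0.0, -0.0, -1.0]]
wrist_force: [0.0, 0.2, -0.7]
width: 0.0272
gripper_force: 10.9
```

Call:
{"fn": "apply_moves", "kwargs": {"increments": [0,0,-1,0,0,0,0,0,-1.5,0,0,0,0,0,-1.5,0,0,0]}}

```text
time: 10.8
tool_pos: [0.4946, 0.2984, 0.1148]
tcp_rot: [[-0.969, -0.247, -0.0], [-0.247, 0.969, -0.0], [0.0, -0.0, -1.0]]
wrist_force: [-0.3, 0.1, -0.7]
width: 0.0275
gripper_force: 11.0
```

Call:
{"fn": "apply_moves", "kwargs": {"increments": [0,0,-0.5,0,0,0,0,0,-0.5,0,0,0]}}

```text
time: 11.0
tool_pos: [0.4947, 0.2984, 0.1144]
tcp_rot: [[-0.969, -0.247, -0.0], [-0.247, 0.969, 0.0], [0.0, 0.0, -1.0]]
wrist_force: [0.5, 0.7, -1.0]
width: 0.0273
gripper_force: 11.0
```

Call:
{"fn": "apply_moves", "kwargs": {"increments": [0,0,-0.5,0,0,0,0,0,-0.5,0,0,0]}}

```text
time: 11.2
tool_pos: [0.4947, 0.2984, 0.114]
tcp_rot: [[-0.969, -0.247, -0.0], [-0.247, 0.969, -0.0], [0.0, -0.0, -1.0]]
wrist_force: [0.2, 0.3, -0.2]
width: 0.0275
gripper_force: 11.0
```

Call:
{"fn": "apply_moves", "kwargs": {"increments": [0,0,-0.5,0,0,0,0,0,-0.5,0,0,0]}}

```text
time: 11.4
tool_pos: [0.4948, 0.2985, 0.1135]
tcp_rot: [[-0.969, -0.247, 0.0], [-0.247, 0.969, 0.0], [-0.0, 0.0, -1.0]]
wrist_force: [-0.2, 0.9, -0.5]
width: 0.0276
gripper_force: 11.0
```

Call:
{"fn": "apply_moves", "kwargs": {"increments": [0,0,-0.4,0,0,0,0,0,-0.4,0,0,0]}}

```text
time: 11.6
tool_pos: [0.4949, 0.2986, 0.1133]
tcp_rot: [[-0.969, -0.247, 0.0], [-0.247, 0.969, 0.0], [-0.0, 0.0, -1.0]]
wrist_force: [0.3, 0.1, 1.5]
width: 0.0272
gripper_force: 11.0
```

Call:
{"fn": "apply_moves", "kwargs": {"increments": [0,0,-0.4,0,0,0,0,0,-0.4,0,0,0]}}

```text
time: 11.8
tool_pos: [0.495, 0.2987, 0.113]
tcp_rot: [[-0.969, -0.247, 0.0], [-0.247, 0.969, 0.0], [-0.001, 0.0, -1.0]]
wrist_force: [-0.1, 0.8, 1.5]
width: 0.0275
gripper_force: 11.1
```

Call:
{"fn": "apply_moves", "kwargs": {"increments": [0,0,-0.3,0,0,0,0,0,-0.3,0,0,0]}}

```text
time: 12.0
tool_pos: [0.4951, 0.2987, 0.1128]
tcp_rot: [[-0.969, -0.247, 0.001], [-0.247, 0.969, 0.0], [-0.001, 0.0, -1.0]]
wrist_force: [-0.6, 1.2, 3.2]
width: 0.0276
gripper_force: 11.1
```

Contact is felt at TCP z ≈ 0.1132, where the ledges meet the eye's rim. I'll back off about 1 mm and close.

Call:
{"fn": "apply_moves", "kwargs": {"increments": [0,0,0.8,0,0,0,0,0,1.3,0,0,0,0,0,1.3,0,0,0]}}

```text
time: 12.3
tool_pos: [0.4945, 0.2982, 0.1134]
tcp_rot: [[-0.969, -0.247, -0.001], [-0.247, 0.969, -0.0], [0.001, -0.0, -1.0]]
wrist_force: [-0.9, 1.2, 0.4]
width: 0.0273
gripper_force: 11.0
```

Call:
{"fn": "apply_moves", "kwargs": {"increments": [0,0,0,0,0,0,0,0,0,0,0,0,0,0,0,0,0,0], "gripper": 179}}

```text
time: 12.6
tool_pos: [0.4946, 0.2984, 0.1135]
tcp_rot: [[-0.969, -0.247, -0.0], [-0.247, 0.969, -0.0], [0.0, -0.0, -1.0]]
wrist_force: [-0.5, 0.3, -0.8]
width: 0.0263
gripper_force: 13.7
```

Call:
{"fn": "apply_moves", "kwargs": {"increments": [0,0,0,0,0,0,0,0,0,0,0,0,0,0,0,0,0,0], "gripper": 182}}

```text
time: 12.9
tool_pos: [0.4946, 0.2983, 0.1135]
tcp_rot: [[-0.969, -0.247, -0.0], [-0.247, 0.969, -0.0], [0.0, -0.0, -1.0]]
wrist_force: [-0.4, 0.1, 0.1]
width: 0.0253
gripper_force: 16.9
```

Call:
{"fn": "apply_moves", "kwargs": {"increments": [0,0,0,0,0,0,0,0,0,0,0,0,0,0,0,0,0,0], "gripper": 186}}

```text
time: 13.2
tool_pos: [0.4947, 0.2984, 0.1136]
tcp_rot: [[-0.969, -0.247, -0.0], [-0.247, 0.969, -0.0], [0.0, -0.0, -1.0]]
wrist_force: [-0.8, -0.3, -0.8]
width: 0.024
gripper_force: 21.7
```

Call:
{"fn": "apply_moves", "kwargs": {"increments": [0,0,0,0,0,0,0,0,0,0,0,0,0,0,0,0,0,0], "gripper": 188}}

```text
time: 13.5
tool_pos: [0.4947, 0.2984, 0.1137]
tcp_rot: [[-0.969, -0.247, -0.0], [-0.247, 0.969, -0.0], [0.0, -0.0, -1.0]]
wrist_force: [-0.2, 0.5, -1.3]
width: 0.0232
gripper_force: 24.2
```

Call:
{"fn": "apply_moves", "kwargs": {"increments": [0,0,1,0,0,0,0,0,3,0,0,0,0,0,7,0,0,0,0,0,12,0,0,0,0,0,19,0,0,0,0,0,27,0,0,0,0,0,35,0,0,0,0,0,43,0,0,0,0,0,51,0,0,0,0,0,59,0,0,0,0,0,67,0,0,0,0,0,75,0,0,0,0,0,82,0,0,0,0,0,87,0,0,0,0,0,90,0,0,0,0,0,91,0,0,0,0,0,91,0,0,0]}}

```text
time: 15.2
tool_pos: [0.4947, 0.2984, 0.2046]
tcp_rot: [[-0.969, -0.247, -0.0], [-0.247, 0.969, -0.0], [0.0, -0.0, -1.0]]
wrist_force: [-0.1, 0.1, -0.4]
width: 0.0234
gripper_force: 24.2
```

```bash
python3 snap.py s4 225 130 5.5 160 210 5; python3 - <<'E'
import numpy as np
a=np.load('side_s4.npz')['img'].astype(int).sum(2)
for r in range(138,166): print(r,a[r,240:262].tolist())
E
```

```text
{'time': 15.3, 'tool_pos': [0.4945, 0.2983, 0.2043], 'wrist_force': [-0.0369, -0.1124, -0.0199], 'width': 0.0236, 'gripper_force': 24.225}
138 [436, 424, 438, 436, 442, 413, 212, 190, 196, 194, 213, 283, 421, 424, 426, 419, 421, 412, 421, 420, 412, 418]
139 [434, 434, 437, 432, 432, 423, 255, 191, 198, 200, 201, 253, 414, 419, 421, 428, 426, 421, 425, 414, 424, 413]
140 [426, 435, 423, 426, 435, 407, 249, 203, 207, 198, 205, 265, 417, 421, 419, 423, 423, 420, 428, 421, 420, 418]
141 [425, 423, 424, 428, 431, 410, 287, 195, 193, 195, 202, 241, 412, 424, 417, 426, 424, 420, 423, 424, 427, 418]
142 [426, 418, 417, 418, 431, 422, 293, 195, 191, 197, 185, 210, 365, 425, 421, 421, 422, 427, 426, 421, 425, 419]
143 [430, 428, 428, 428, 418, 421, 280, 196, 194, 193, 187, 228, 370, 413, 421, 423, 423, 419, 425, 426, 424, 427]
144 [434, 424, 426, 424, 429, 423, 334, 193, 190, 194, 190, 205, 332, 429, 426, 425, 429, 424, 426, 429, 430, 425]
145 [428, 430, 428, 422, 431, 424, 328, 190, 174, 202, 195, 214, 329, 428, 434, 432, 434, 435, 435, 436, 433, 433]
146 [433, 425, 433, 422, 415, 431, 391, 1
[... 1552 characters left out ...]
 424, 429]
160 [434, 445, 443, 439, 427, 431, 424, 305, 325, 435, 431, 429, 433, 425, 432, 427, 428, 430, 427, 435, 428, 391]
161 [429, 410, 303, 302, 308, 302, 297, 267, 266, 306, 324, 435, 436, 438, 426, 430, 434, 426, 443, 427, 430, 418]
162 [292, 301, 270, 260, 263, 261, 268, 268, 263, 307, 333, 376, 480, 459, 447, 428, 439, 443, 437, 431, 427, 426]
163 [274, 265, 265, 262, 265, 305, 332, 348, 404, 414, 407, 367, 386, 428, 438, 453, 432, 443, 439, 431, 428, 433]
164 [272, 261, 272, 322, 410, 404, 403, 364, 362, 345, 325, 321, 298, 322, 376, 427, 399, 432, 438, 426, 426, 424]
165 [269, 270, 268, 281, 344, 422, 352, 313, 315, 306, 300, 294, 292, 270, 302, 369, 415, 403, 440, 442, 435, 427]
```

```bash
python3 - <<'E'
from fit import *
p=(.4946,.2983,.248)
for dx in(-.003,-.0015,0,.0015):
    b=W(p,[(dx,0,.102),(dx,0,.105),(dx,0,.112)]); r=C['side']['R'][0]*.007
    print(dx,proj('side',b).round(2).tolist(), proj('side',b-r).round(2)[1:,0],proj('side',b+r).round(2)[1:,0])
E
```

```text
-0.003 [[249.5, 156.59], [249.41, 155.68], [249.18, 153.53]] [247.08 246.85] [251.74 251.52]
-0.0015 [[249.96, 156.48], [249.87, 155.56], [249.65, 153.42]] [247.54 247.31] [252.2  251.98]
0 [[250.42, 156.37], [250.33, 155.45], [250.11, 153.31]] [248.   247.77] [252.65 252.44]
0.0015 [[250.88, 156.25], [250.79, 155.34], [250.57, 153.19]] [248.46 248.24] [253.11 252.9 ]
```

Call:
{"fn": "apply_moves", "kwargs": {"increments": [0,0,5,0,0,0,0,0,18,0,0,0,0,0,34,0,0,-0.01,1,-10,45,0,0,-0.02,2,-30,50,0,0,-0.04,3,-60,50,0,0,-0.07,4,-95,50,0,0,-0.1,5,-135,50,0,0,-0.13,6,-175,50,0,0,-0.16,7,-215,50,0,0,-0.19,8,-255,50,0,0,-0.22,9,-295,50,0,0,-0.25,10,-335,50,0,0,-0.28,11,-375,50,0,0,-0.31,12,-415,50,0,0,-0.34,13,-455,50,0,0,-0.37,14,-495,50,0,0,-0.4,15,-530,50,0,0,-0.42,16,-558,50,0,0,-0.435,16,-578,50,0,0,-0.445]}}

```text
time: 17.3
tool_pos: [0.5105, -0.2822, 0.2561]
tcp_rot: [[-0.98, 0.197, 0.001], [0.197, 0.98, -0.001], [-0.002, -0.001, -1.0]]
wrist_force: [-0.1, 0.5, -0.4]
width: 0.0236
gripper_force: 23.9
```

Call:
{"fn": "apply_moves", "kwargs": {"increments": [0,-9,0,0,0,0,0,-14,-5,0,0,0,0,-14,-15,0,0,0,0,-14,-30,0,0,0,0,-14,-45,0,0,0,0,-14,-57,0,0,0,0,-14,-65,0,0,0,0,-14,-70,0,0,0,0,-14,-70,0,0,0,0,-14,-70,0,0,0,0,-14,-70,0,0,0]}}

```text
time: 18.4
tool_pos: [0.5113, -0.2939, 0.1856]
tcp_rot: [[-0.981, 0.195, 0.001], [0.195, 0.981, -0.001], [-0.001, -0.001, -1.0]]
wrist_force: [0.5, 0.5, -0.4]
width: 0.0235
gripper_force: 23.9
```

```bash
python3 snap.py s5 285 260 5.5 420 210 5; python3 - <<'E'
import numpy as np
a=np.load('side_s5.npz')['img'].astype(int).sum(2)
for r in range(272,302): print(r,a[r,304:328].tolist())
E
```

```text
{'time': 18.5, 'tool_pos': [0.5112, -0.2939, 0.1855], 'wrist_force': [-0.2893, 0.471, -0.7153], 'width': 0.0232, 'gripper_force': 23.8744}
272 [294, 293, 300, 301, 299, 309, 297, 290, 223, 230, 235, 228, 228, 246, 236, 244, 285, 293, 311, 439, 447, 452, 480, 476]
273 [290, 291, 295, 293, 304, 300, 303, 303, 231, 234, 217, 232, 229, 229, 226, 245, 292, 289, 297, 351, 462, 471, 479, 487]
274 [286, 294, 303, 302, 298, 288, 297, 285, 230, 226, 235, 235, 222, 231, 229, 250, 288, 293, 288, 317, 465, 467, 466, 474]
275 [296, 286, 304, 293, 289, 294, 287, 268, 222, 230, 238, 220, 230, 229, 228, 244, 296, 286, 312, 438, 472, 479, 473, 486]
276 [292, 287, 297, 292, 297, 286, 291, 280, 166, 225, 235, 225, 227, 228, 235, 251, 295, 292, 321, 468, 473, 471, 477, 473]
277 [296, 286, 292, 296, 305, 290, 286, 275, 158, 226, 230, 227, 223, 233, 233, 247, 290, 301, 318, 464, 473, 477, 472, 466]
278 [298, 298, 302, 303, 296, 289, 292, 274, 157, 234, 232, 233, 225, 226, 226, 241, 295, 319, 448, 468, 483, 484, 471, 469]
279 [293, 281, 295, 289, 295, 300, 297, 279, 155, 249, 226, 230, 229, 223, 221, 208, 3
[... 2083 characters left out ...]
 217, 223, 281, 296, 295, 282, 289, 287, 282, 292, 291, 309, 392, 412, 467]
297 [295, 294, 293, 291, 294, 292, 274, 238, 247, 224, 226, 234, 228, 226, 227, 234, 223, 226, 240, 275, 229, 330, 356, 454]
298 [250, 225, 221, 231, 234, 236, 230, 222, 217, 214, 215, 217, 217, 216, 218, 217, 210, 212, 212, 213, 201, 306, 331, 479]
299 [204, 215, 211, 209, 213, 210, 210, 207, 217, 218, 220, 220, 205, 211, 218, 212, 220, 225, 214, 195, 186, 226, 314, 417]
300 [180, 219, 215, 210, 210, 199, 211, 215, 220, 230, 247, 230, 227, 215, 217, 220, 204, 218, 228, 206, 190, 300, 309, 349]
301 [172, 205, 215, 205, 213, 218, 217, 235, 236, 253, 261, 253, 256, 229, 210, 217, 222, 205, 206, 200, 181, 234, 331, 369]
```

```bash
python3 - <<'E'
from fit import *
q=(.5096,-.2933,-.1975); R=C['side']['R']
t=(.5112,-.2939,-.196)
for nm,pp in(('sock',(q[0],q[1])),('tcp',t[:2]),('tcp-1',W(t,[(-.001,0,0)])[0][:2])):
  for z in(.083,):
    # project axis and foot-ring bottom, rim 3mm up ring
    a=np.linspace(0,2*np.pi,60)
    ring=lambda r,z:proj('side',np.c_[pp[0]+r*np.cos(a),pp[1]+r*np.sin(a),0*a+z])
    f,b=ring(.005,z),ring(.007,z+.006)
    print(nm,'foot bottom row',f[:,1].max().round(2),'col',f[:,0].mean().round(2),'body L R',b[:,0].min().round(2),b[:,0].max().round(2),'row',b[:,1].mean().round(1))
print('px/mm',(proj('side',[(.51,-.29,.083),(.511,-.29,.083),(.51,-.289,.083),(.51,-.29,.084)])-proj('side',[(.51,-.29,.083)])).round(2).tolist())
# socket mouth ellipse in first image
print(proj('side',[(q[0],q[1],.045)]))
S=C['side']['img'].astype(int)
for r in range(299,311): print(r,S[r,306:324].sum(1).tolist())
E
```

```text
sock foot bottom row 291.14 col 314.81 body L R 310.93 318.51 row 286.8
tcp foot bottom row 291.16 col 315.73 body L R 311.85 319.44 row 286.8
tcp-1 foot bottom row 291.21 col 315.19 body L R 311.31 318.9 row 286.9
px/mm [[0.0, 0.0], [0.51, -0.12], [-0.16, -0.35], [-0.01, -0.4]]
[[315.02287058 304.23985235]]
299 [388, 388, 396, 391, 394, 397, 405, 402, 398, 394, 400, 397, 398, 401, 398, 408, 386, 323]
300 [399, 394, 392, 387, 394, 391, 390, 400, 411, 406, 401, 401, 394, 396, 400, 396, 395, 324]
301 [396, 395, 402, 400, 394, 384, 387, 401, 383, 374, 389, 390, 399, 392, 394, 393, 387, 348]
302 [380, 375, 384, 391, 381, 345, 317, 278, 258, 278, 270, 317, 374, 399, 400, 394, 395, 384]
303 [386, 378, 388, 379, 335, 250, 263, 248, 247, 262, 240, 239, 293, 374, 403, 391, 396, 385]
304 [390, 394, 385, 369, 276, 215, 238, 215, 258, 235, 226, 206, 262, 371, 392, 385, 402, 385]
305 [392, 380, 385, 378, 303, 196, 218, 188, 246, 181, 176, 180, 298, 397, 401, 393, 390, 396]
306 [391, 388, 396, 396, 365, 297, 206, 250, 249, 236, 254, 301, 371, 389, 395, 404, 398, 395]
307 [401, 389, 389, 387, 392, 375, 333, 347, 315, 325, 372, 377, 379, 385, 387, 381, 391, 396]
308 [387, 391, 394, 386, 384, 385, 373, 391, 381, 379, 390, 392, 378, 388, 382, 370, 382, 388]
309 [386, 386, 389, 392, 390, 392, 392, 381, 393, 390, 382, 393, 394, 391, 387, 387, 385, 381]
310 [384, 386, 382, 385, 389, 393, 386, 387, 397, 392, 359, 351, 336, 334, 334, 336, 298, 297]
```

The eye is held and lifted. The side image suggests it sits a few mm off the socket axis. I'll lower it to just above the mouth, where parallax vanishes, and compare there.

Call:
{"fn": "apply_moves", "kwargs": {"increments": [-0.5,0,-5,0,0,0,-1,0,-13,0,0,0,-2,0,-21,0,0,0,-2,0,-27,0,0,0,-2,0,-31,0,0,0,-2,0,-32,0,0,0,-2,0,-32,0,0,0]}}

```text
time: 19.2
tool_pos: [0.5087, -0.2935, 0.1524]
tcp_rot: [[-0.981, 0.195, -0.0], [0.195, 0.981, 0.0], [0.0, 0.0, -1.0]]
wrist_force: [-0.4, -0.3, -1.4]
width: 0.0234
gripper_force: 23.9
```

```bash
python3 snap.py s6 292 270 8 420 210 5; python3 - <<'E'
from fit import *
import cv2
a=np.load('side_s6.npz')['img'].astype(int).sum(2)
for r in range(292,310): print(r,a[r,304:328].tolist())
A=np.load('side_s6.npz')['img'];B=C['side']['img']
f=lambda im:cv2.resize(np.clip(im[275:325,290:340,::-1]*1.4,0,255).astype(np.uint8),(400,400),interpolation=cv2.INTER_CUBIC)
cv2.imwrite('pics/s6b.png',np.hstack([f(A),f(B)]))
E
```

```text
{'time': 19.3, 'tool_pos': [0.509, -0.2937, 0.153], 'wrist_force': [0.1165, 0.4283, -0.8141], 'width': 0.0235, 'gripper_force': 23.8723}
292 [307, 299, 302, 297, 296, 302, 257, 106, 225, 236, 238, 227, 237, 233, 240, 305, 302, 297, 300, 349, 469, 477, 478, 483]
293 [303, 296, 301, 294, 297, 292, 243, 125, 234, 234, 230, 227, 228, 227, 237, 300, 297, 297, 293, 336, 480, 484, 483, 487]
294 [296, 298, 286, 292, 293, 278, 210, 143, 244, 220, 222, 228, 229, 230, 248, 305, 294, 290, 289, 330, 484, 486, 479, 484]
295 [275, 284, 288, 290, 296, 286, 223, 139, 243, 232, 230, 229, 236, 219, 250, 303, 296, 278, 289, 318, 474, 469, 472, 487]
296 [291, 284, 287, 295, 290, 299, 237, 140, 226, 235, 232, 226, 241, 227, 208, 281, 273, 265, 281, 302, 311, 410, 417, 474]
297 [297, 298, 285, 289, 292, 275, 249, 149, 148, 170, 165, 142, 135, 129, 177, 234, 237, 229, 222, 212, 217, 319, 344, 464]
298 [235, 235, 222, 231, 237, 228, 220, 166, 128, 107, 88, 91, 105, 115, 152, 211, 220, 220, 211, 212, 299, 308, 326, 474]
299 [189, 221, 210, 217, 216, 216, 220, 154, 148, 136, 152, 106, 166, 132, 148, 230, 215, 
[... 582 characters left out ...]
 227, 255, 196, 213, 224, 188, 207, 210, 216, 205, 220, 205, 222, 230, 203]
305 [175, 208, 216, 209, 213, 204, 195, 195, 160, 175, 201, 164, 174, 201, 259, 353, 224, 222, 220, 260, 250, 256, 228, 151]
306 [215, 220, 243, 353, 361, 363, 348, 289, 131, 155, 147, 149, 169, 277, 358, 359, 219, 220, 216, 238, 263, 247, 195, 150]
307 [357, 310, 368, 390, 384, 386, 375, 377, 323, 295, 245, 258, 359, 363, 378, 369, 336, 203, 203, 216, 229, 252, 220, 287]
308 [327, 314, 378, 382, 389, 383, 383, 382, 376, 370, 367, 369, 376, 389, 379, 362, 244, 212, 211, 217, 222, 245, 191, 232]
309 [237, 258, 374, 375, 371, 382, 381, 385, 388, 380, 383, 383, 378, 380, 369, 251, 218, 209, 206, 213, 230, 267, 208, 294]
```

View pics/s6b.png

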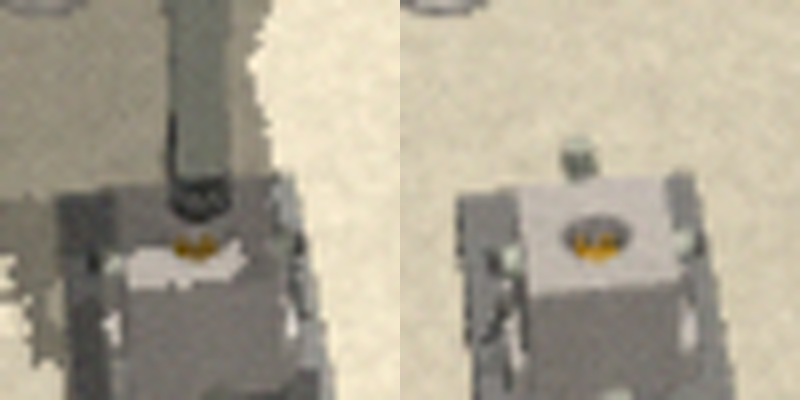

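The foot shows at (314.4, bottom row 302.4) against the mouth at (314.1,304.4), so x is within about 1 mm. The remaining row difference is either height or y, and feel will tell which. I'll descend gently.

Call:
{"fn": "apply_moves", "kwargs": {"increments": [-1,0,-1,0,0,0,-1,0,-3,0,0,0,-1,0,-4,0,0,0,-1,0,-4,0,0,0]}}

```text
time: 19.7
tool_pos: [0.5076, -0.2935, 0.1485]
tcp_rot: [[-0.981, 0.195, -0.0], [0.195, 0.981, 0.0], [0.0, 0.0, -1.0]]
wrist_force: [0.4, -0.2, -1.5]
width: 0.0234
gripper_force: 23.9
```

Call:
{"fn": "apply_moves", "kwargs": {"increments": [0,0,-0.5,0,0,0,0,0,-1,0,0,0]}}

```text
time: 19.9
tool_pos: [0.5078, -0.2936, 0.1477]
tcp_rot: [[-0.981, 0.195, 0.0], [0.195, 0.981, -0.0], [-0.0, -0.0, -1.0]]
wrist_force: [0.2, -0.1, -0.5]
width: 0.0233
gripper_force: 23.9
```

Call:
{"fn": "apply_moves", "kwargs": {"increments": [0,0,-0.5,0,0,0,0,0,-1,0,0,0]}}

```text
time: 20.1
tool_pos: [0.5078, -0.2936, 0.1467]
tcp_rot: [[-0.981, 0.195, 0.0], [0.195, 0.981, -0.0], [-0.0, -0.0, -1.0]]
wrist_force: [0.9, 0.6, -0.4]
width: 0.0231
gripper_force: 23.9
```

Call:
{"fn": "apply_moves", "kwargs": {"increments": [0,0,-0.5,0,0,0,0,0,-1,0,0,0]}}

```text
time: 20.3
tool_pos: [0.5077, -0.2935, 0.1456]
tcp_rot: [[-0.981, 0.195, -0.0], [0.195, 0.981, 0.0], [0.0, 0.0, -1.0]]
wrist_force: [0.5, 0.8, -1.1]
width: 0.0239
gripper_force: 23.9
```

Call:
{"fn": "apply_moves", "kwargs": {"increments": [0,0,-0.5,0,0,0,0,0,-1,0,0,0]}}

```text
time: 20.5
tool_pos: [0.5077, -0.2935, 0.1446]
tcp_rot: [[-0.981, 0.195, -0.0], [0.195, 0.981, 0.0], [0.0, 0.0, -1.0]]
wrist_force: [0.7, -0.5, -0.4]
width: 0.0236
gripper_force: 23.9
```

Call:
{"fn": "apply_moves", "kwargs": {"increments": [0,0,-0.5,0,0,0,0,0,-1,0,0,0]}}

```text
time: 20.7
tool_pos: [0.5078, -0.2936, 0.1437]
tcp_rot: [[-0.981, 0.195, 0.0], [0.195, 0.981, -0.0], [-0.0, -0.0, -1.0]]
wrist_force: [-0.4, 0.1, -0.7]
width: 0.0233
gripper_force: 23.9
```

Call:
{"fn": "apply_moves", "kwargs": {"increments": [0,0,-0.5,0,0,0,0,0,-1,0,0,0]}}

```text
time: 20.9
tool_pos: [0.5078, -0.2936, 0.1427]
tcp_rot: [[-0.981, 0.195, 0.0], [0.195, 0.981, -0.0], [-0.0, -0.0, -1.0]]
wrist_force: [0.1, 0.5, -1.0]
width: 0.0232
gripper_force: 23.9
```

Call:
{"fn": "apply_moves", "kwargs": {"increments": [0,0,-0.3,0,0,0,0,0,-0.6,0,0,0]}}

```text
time: 21.1
tool_pos: [0.5078, -0.2936, 0.1421]
tcp_rot: [[-0.981, 0.195, 0.0], [0.195, 0.981, -0.0], [-0.0, -0.0, -1.0]]
wrist_force: [0.1, -0.2, 0.2]
width: 0.0236
gripper_force: 23.9
```

Call:
{"fn": "apply_moves", "kwargs": {"increments": [0,0,-0.5,0,0,0,0,0,-1,0,0,0]}}

```text
time: 21.3
tool_pos: [0.5078, -0.2936, 0.1411]
tcp_rot: [[-0.981, 0.195, 0.0], [0.195, 0.981, -0.0], [-0.0, -0.0, -1.0]]
wrist_force: [0.3, -0.4, -0.8]
width: 0.0233
gripper_force: 23.9
```

Call:
{"fn": "apply_moves", "kwargs": {"increments": [0,0,-0.5,0,0,0,0,0,-1,0,0,0]}}

```text
time: 21.5
tool_pos: [0.5077, -0.2936, 0.1401]
tcp_rot: [[-0.981, 0.195, 0.0], [0.195, 0.981, -0.0], [-0.0, -0.0, -1.0]]
wrist_force: [0.6, -0.6, -0.9]
width: 0.0232
gripper_force: 23.9
```

Call:
{"fn": "apply_moves", "kwargs": {"increments": [0,0,-0.5,0,0,0,0,0,-1,0,0,0]}}

```text
time: 21.7
tool_pos: [0.5078, -0.2936, 0.139]
tcp_rot: [[-0.981, 0.195, 0.0], [0.195, 0.981, -0.0], [-0.0, -0.0, -1.0]]
wrist_force: [-1.5, -0.0, -1.1]
width: 0.0231
gripper_force: 23.9
```

Call:
{"fn": "apply_moves", "kwargs": {"increments": [0,0,-0.5,0,0,0,0,0,-1,0,0,0]}}

```text
time: 21.9
tool_pos: [0.5078, -0.2936, 0.1381]
tcp_rot: [[-0.981, 0.195, 0.0], [0.195, 0.981, -0.0], [-0.0, -0.0, -1.0]]
wrist_force: [-0.6, 0.5, 0.3]
width: 0.0234
gripper_force: 23.9
```

It passed the mouth without contact, so the eye is in the bore. Next comes the collet.

Call:
{"fn": "apply_moves", "kwargs": {"increments": [0,0,-0.5,0,0,0,0,0,-1,0,0,0]}}

```text
time: 22.1
tool_pos: [0.5078, -0.2935, 0.1371]
tcp_rot: [[-0.981, 0.195, 0.0], [0.195, 0.981, -0.0], [-0.0, -0.0, -1.0]]
wrist_force: [-0.7, 0.2, 0.3]
width: 0.0237
gripper_force: 23.9
```

Call:
{"fn": "apply_moves", "kwargs": {"increments": [0,0,-0.5,0,0,0,0,0,-1,0,0,0]}}

```text
time: 22.3
tool_pos: [0.5077, -0.2935, 0.1361]
tcp_rot: [[-0.981, 0.195, -0.0], [0.195, 0.981, -0.0], [0.0, -0.0, -1.0]]
wrist_force: [0.0, -1.2, 0.7]
width: 0.0239
gripper_force: 23.9
```

Call:
{"fn": "apply_moves", "kwargs": {"increments": [0,0,-0.5,0,0,0,0,0,-1,0,0,0]}}

```text
time: 22.5
tool_pos: [0.5083, -0.2939, 0.1359]
tcp_rot: [[-0.981, 0.195, 0.001], [0.195, 0.981, -0.001], [-0.001, -0.0, -1.0]]
wrist_force: [-0.4, -0.7, 4.6]
width: 0.0233
gripper_force: 24.0
```

The collet is felt at TCP z 0.136, giving a foot height of about 0.0345, as expected. Arm compliance is about 5 N/mm. I'll press on in small steps.

Call:
{"fn": "apply_moves", "kwargs": {"increments": [0,0,-0.5,0,0,0,0,0,-1,0,0,0,0,0,-1,0,0,0]}}

```text
time: 22.8
tool_pos: [0.5088, -0.2941, 0.1358]
tcp_rot: [[-0.981, 0.195, 0.002], [0.195, 0.981, -0.001], [-0.003, -0.001, -1.0]]
wrist_force: [0.3, 0.4, 6.2]
width: 0.0233
gripper_force: 24.0
```

Call:
{"fn": "apply_moves", "kwargs": {"increments": [0,0,-0.5,0,0,0,0,0,-0.8,0,0,0,0,0,-0.8,0,0,0]}}

```text
time: 23.1
tool_pos: [0.5092, -0.2943, 0.1356]
tcp_rot: [[-0.981, 0.195, 0.003], [0.195, 0.981, -0.002], [-0.004, -0.001, -1.0]]
wrist_force: [-0.7, 0.9, 9.2]
width: 0.0234
gripper_force: 24.0
```

Call:
{"fn": "apply_moves", "kwargs": {"increments": [0,0,-0.5,0,0,0,0,0,-0.8,0,0,0,0,0,-0.8,0,0,0]}}

```text
time: 23.4
tool_pos: [0.5096, -0.2945, 0.1355]
tcp_rot: [[-0.981, 0.195, 0.004], [0.195, 0.981, -0.002], [-0.005, -0.001, -1.0]]
wrist_force: [-1.8, 0.9, 12.4]
width: 0.0234
gripper_force: 24.0
```

Call:
{"fn": "apply_moves", "kwargs": {"increments": [-0.5,0.3,-0.4,0,0,0,-1,0.5,-0.7,0,0,0,-1,0.5,-0.7,0,0,0]}}

```text
time: 23.7
tool_pos: [0.5089, -0.2943, 0.1352]
tcp_rot: [[-0.981, 0.195, 0.005], [0.195, 0.981, -0.003], [-0.005, -0.002, -1.0]]
wrist_force: [-0.9, 0.7, 12.4]
width: 0.0236
gripper_force: 24.0
```

Call:
{"fn": "apply_moves", "kwargs": {"increments": [0,0,-0.4,0,0,0,0,0,-0.7,0,0,0,0,0,-0.7,0,0,0]}}

```text
time: 24.0
tool_pos: [0.5089, -0.2943, 0.1345]
tcp_rot: [[-0.981, 0.195, 0.005], [0.195, 0.981, -0.003], [-0.006, -0.002, -1.0]]
wrist_force: [-0.7, 0.0, 12.4]
width: 0.0233
gripper_force: 24.0
```

Call:
{"fn": "apply_moves", "kwargs": {"increments": [0,0,-0.4,0,0,0,0,0,-0.8,0,0,0,0,0,-1,0,0,0]}}

```text
time: 24.3
tool_pos: [0.509, -0.2943, 0.1336]
tcp_rot: [[-0.981, 0.195, 0.005], [0.195, 0.981, -0.003], [-0.006, -0.002, -1.0]]
wrist_force: [0.4, -0.4, 12.8]
width: 0.024
gripper_force: 24.1
```

Call:
{"fn": "apply_moves", "kwargs": {"increments": [0,0,-0.4,0,0,0,0,0,-0.8,0,0,0,0,0,-1,0,0,0]}}

```text
time: 24.6
tool_pos: [0.509, -0.2943, 0.1326]
tcp_rot: [[-0.981, 0.195, 0.005], [0.195, 0.981, -0.003], [-0.006, -0.002, -1.0]]
wrist_force: [-0.8, 1.0, 12.9]
width: 0.0235
gripper_force: 24.1
```

Call:
{"fn": "apply_moves", "kwargs": {"increments": [0,0,-0.4,0,0,0,0,0,-0.8,0,0,0,0,0,-0.8,0,0,0]}}

```text
time: 24.9
tool_pos: [0.509, -0.2943, 0.1317]
tcp_rot: [[-0.981, 0.195, 0.005], [0.195, 0.981, -0.003], [-0.006, -0.002, -1.0]]
wrist_force: [-0.3, 0.4, 12.4]
width: 0.0238
gripper_force: 24.1
```

Call:
{"fn": "apply_moves", "kwargs": {"increments": [0,0,-0.3,0,0,0,0,0,-0.6,0,0,0,0,0,-0.6,0,0,0]}}

```text
time: 25.2
tool_pos: [0.509, -0.2943, 0.1311]
tcp_rot: [[-0.981, 0.195, 0.005], [0.195, 0.981, -0.003], [-0.006, -0.002, -1.0]]
wrist_force: [-0.5, 0.4, 12.8]
width: 0.0234
gripper_force: 24.1
```

Call:
{"fn": "apply_moves", "kwargs": {"increments": [0,0,-0.3,0,0,0,0,0,-0.5,0,0,0,0,0,-0.5,0,0,0]}}

```text
time: 25.5
tool_pos: [0.509, -0.2943, 0.1306]
tcp_rot: [[-0.981, 0.195, 0.005], [0.195, 0.981, -0.003], [-0.006, -0.002, -1.0]]
wrist_force: [-0.9, 0.8, 12.8]
width: 0.0235
gripper_force: 24.1
```

Call:
{"fn": "apply_moves", "kwargs": {"increments": [0,0,-0.3,0,0,0,0,0,-0.5,0,0,0,0,0,-0.5,0,0,0]}}

```text
time: 25.8
tool_pos: [0.509, -0.2942, 0.1302]
tcp_rot: [[-0.981, 0.195, 0.005], [0.195, 0.981, -0.003], [-0.006, -0.002, -1.0]]
wrist_force: [-0.7, 1.8, 13.0]
width: 0.0231
gripper_force: 24.0
```

Call:
{"fn": "apply_moves", "kwargs": {"increments": [0,0,-0.3,0,0,0,0,0,-0.5,0,0,0,0,0,-0.5,0,0,0]}}

```text
time: 26.1
tool_pos: [0.5092, -0.2943, 0.1301]
tcp_rot: [[-0.981, 0.195, 0.006], [0.195, 0.981, -0.003], [-0.006, -0.002, -1.0]]
wrist_force: [-0.6, 0.5, 14.2]
width: 0.0234
gripper_force: 24.0
```

Call:
{"fn": "apply_moves", "kwargs": {"increments": [0,0,-0.3,0,0,0,0,0,-0.5,0,0,0,0,0,-0.5,0,0,0]}}

```text
time: 26.4
tool_pos: [0.5095, -0.2945, 0.13]
tcp_rot: [[-0.981, 0.195, 0.006], [0.195, 0.981, -0.003], [-0.007, -0.002, -1.0]]
wrist_force: [-0.6, 1.1, 14.6]
width: 0.0235
gripper_force: 24.0
```

Call:
{"fn": "apply_moves", "kwargs": {"increments": [0,0,-0.3,0,0,0,0,0,-0.5,0,0,0,0,0,-0.5,0,0,0]}}

```text
time: 26.7
tool_pos: [0.5097, -0.2946, 0.1299]
tcp_rot: [[-0.981, 0.195, 0.007], [0.195, 0.981, -0.004], [-0.007, -0.002, -1.0]]
wrist_force: [-2.0, 1.6, 16.3]
width: 0.0232
gripper_force: 24.0
```

The hard stop is felt after about 5.2 mm of collet travel. One more nudge to confirm it.

Call:
{"fn": "apply_moves", "kwargs": {"increments": [-0.3,0.2,-0.4,0,0,0,-0.5,0.3,-0.8,0,0,0,-0.5,0.3,-0.8,0,0,0,-0.5,0.3,-0.8,0,0,0]}}

```text
time: 27.1
tool_pos: [0.5097, -0.2947, 0.1298]
tcp_rot: [[-0.981, 0.195, 0.008], [0.195, 0.981, -0.004], [-0.009, -0.003, -1.0]]
wrist_force: [-1.7, 0.9, 18.9]
width: 0.0234
gripper_force: 24.1
```

Call:
{"fn": "apply_moves", "kwargs": {"increments": [0.4,-0.2,1,0,0,0,0.8,-0.4,2,0,0,0,1.2,-0.6,3,0,0,0,1.5,-0.8,4,0,0,0,1.5,-0.8,4,0,0,0]}}

```text
time: 27.6
tool_pos: [0.5088, -0.294, 0.1301]
tcp_rot: [[-0.981, 0.195, 0.002], [0.195, 0.981, -0.001], [-0.003, -0.001, -1.0]]
wrist_force: [-0.5, 0.1, 7.1]
width: 0.0238
gripper_force: 23.9
```

Call:
{"fn": "apply_moves", "kwargs": {"increments": [0,0,0,0,0,0,0,0,0,0,0,0,0,0,0,0,0,0], "gripper": 178}}

```text
time: 27.9
tool_pos: [0.5087, -0.2939, 0.1299]
tcp_rot: [[-0.981, 0.195, 0.002], [0.195, 0.981, -0.001], [-0.002, -0.0, -1.0]]
wrist_force: [-0.5, 1.0, 7.0]
width: 0.0269
gripper_force: 12.0
```

Call:
{"fn": "apply_moves", "kwargs": {"increments": [0,0,0,0,0,0,0,0,0,0,0,0,0,0,0,0,0,0], "gripper": 162}}

```text
time: 28.2
tool_pos: [0.5084, -0.2939, 0.1292]
tcp_rot: [[-0.981, 0.195, 0.001], [0.195, 0.981, -0.001], [-0.002, -0.001, -1.0]]
wrist_force: [-0.2, 0.5, 5.6]
width: 0.0321
gripper_force: 7.6
```

Call:
{"fn": "apply_moves", "kwargs": {"increments": [0,0,1,0,0,0,0,0,2,0,0,0,0,0,3,0,0,0,0,0,3,0,0,0]}}

```text
time: 28.6
tool_pos: [0.5073, -0.2932, 0.1308]
tcp_rot: [[-0.981, 0.195, -0.001], [0.195, 0.981, 0.001], [0.001, 0.001, -1.0]]
wrist_force: [0.0, 0.4, -0.8]
width: 0.0316
gripper_force: 7.7
```

Call:
{"fn": "apply_moves", "kwargs": {"increments": [0,0,2,0,0,0,0,0,5,0,0,0,0,0,9,0,0,0,0,0,14,0,0,0,0,0,20,0,0,0,0,0,28,0,0,0,0,0,38,0,0,0,0,0,50,0,0,0,0,0,64,0,0,0,0,0,74,0,0,0,0,0,80,0,0,0,0,0,80,0,0,0]}}

```text
time: 29.8
tool_pos: [0.5084, -0.294, 0.213]
tcp_rot: [[-0.981, 0.195, 0.002], [0.195, 0.981, -0.001], [-0.002, -0.001, -1.0]]
wrist_force: [-0.1, -0.3, -1.7]
width: 0.0324
gripper_force: 7.7
```

```bash
python3 snap.py s7 285 230 5.5 420 210 5; python3 - <<'E'
from fit import *
a=np.load('side_s7.npz')['img'].astype(int).sum(2)
for r in range(292,309): print(r,a[r,305:326].tolist())
q=(.5096,-.2933,-.1975)
print(proj('side',[(q[0],q[1],z) for z in(.045,.057)]))
print('legs'); 
for r in range(255,272): print(r,a[r,304:326].tolist())
E
```

```text
{'time': 29.9, 'tool_pos': [0.5076, -0.2935, 0.2113], 'wrist_force': [0.0819, -0.3022, -0.4706], 'width': 0.0322, 'gripper_force': 7.7424}
292 [298, 291, 291, 294, 297, 267, 218, 215, 227, 301, 299, 300, 292, 301, 289, 301, 301, 349, 461, 457, 460]
293 [293, 296, 286, 289, 278, 245, 199, 180, 214, 265, 296, 291, 290, 287, 293, 296, 313, 442, 472, 474, 475]
294 [283, 278, 279, 285, 262, 230, 213, 215, 223, 264, 289, 290, 288, 286, 288, 289, 312, 466, 479, 476, 467]
295 [270, 279, 288, 292, 283, 228, 217, 215, 231, 232, 300, 292, 296, 306, 292, 296, 313, 456, 465, 466, 464]
296 [276, 279, 291, 289, 297, 246, 223, 218, 161, 166, 215, 253, 295, 289, 290, 290, 312, 426, 459, 391, 398]
297 [294, 299, 293, 305, 270, 244, 152, 126, 92, 113, 127, 138, 197, 231, 232, 234, 286, 302, 357, 320, 318]
298 [228, 225, 228, 226, 231, 221, 110, 158, 257, 266, 258, 196, 155, 211, 214, 217, 227, 271, 305, 307, 312]
299 [205, 218, 213, 205, 206, 164, 153, 148, 292, 297, 292, 148, 158, 192, 214, 215, 226, 269, 247, 304, 304]
300 [223, 218, 219, 215, 212, 187, 119, 148, 179, 178, 144, 140, 114, 177, 219, 21
[... 2202 characters left out ...]
 474, 470]
266 [271, 271, 295, 267, 238, 265, 244, 209, 224, 228, 222, 227, 229, 223, 244, 273, 278, 291, 298, 295, 347, 478]
267 [274, 240, 250, 236, 229, 283, 271, 240, 227, 226, 222, 230, 228, 221, 255, 283, 279, 290, 289, 307, 439, 462]
268 [263, 234, 289, 287, 282, 284, 279, 234, 224, 222, 224, 227, 228, 233, 248, 284, 292, 295, 284, 310, 464, 481]
269 [283, 286, 292, 291, 296, 290, 270, 233, 220, 224, 225, 226, 231, 228, 233, 286, 303, 294, 289, 317, 473, 475]
270 [292, 287, 290, 295, 292, 287, 284, 234, 219, 224, 226, 234, 240, 226, 231, 301, 298, 324, 454, 455, 468, 459]
271 [299, 299, 291, 292, 287, 285, 276, 221, 226, 229, 229, 226, 222, 226, 244, 296, 310, 453, 473, 467, 470, 465]
```

The eye stands in the socket with its lens at (314,299) and its body centred on the mouth. The ledge height at the hard stop puts the foot on the floor. I'll carry the tongs back over the rest.

Call:
{"fn": "apply_moves", "kwargs": {"increments": [3,9,2,0,0,0,10,28,5,0,0,-0.01,20,57,7,0,0,-0.02,32,92,7,0,0,-0.03,45,130,7,0,0,-0.04,58,168,7,0,0,-0.05,70,203,7,0,0,-0.06,82,236,7,0,0,-0.07,92,265,7,0,0,-0.074,99,285,7,0,0,-0.074,102,294,7,0,0,-0.074,103,296.5,7,0,0,-0.074,103,296.5,7,0,0,-0.074,103,296.5,7,0,0,-0.074]}}

```text
time: 31.3
tool_pos: [0.6104, 0.0021, 0.2182]
tcp_rot: [[-0.964, 0.267, -0.0], [0.267, 0.964, -0.0], [0.0, -0.001, -1.0]]
wrist_force: [-0.3, -0.4, -0.2]
width: 0.0325
gripper_force: 7.7
```

```bash
python3 snap.py s8 265 100 5 290 180 5; python3 - <<'E'
from fit import *
from workcell import monitor
s=monitor.read_state(); T=s['tool_pos']; yaw=np.arctan2(-s['tcp_rot'][0,1],s['tcp_rot'][1,1]); print(T.round(4),yaw)
p=(T[0],T[1],yaw); z=T[2]-.0827
for dx in(-.003,0): print(dx,[proj('side',W(p,[(x+dx,y,z) for x in(-.006,.006)])).round(1).tolist() for y in(.013,-.013)])
a=np.load('side_s8.npz')['img'].astype(int).sum(2)
for r in range(180,200): print(r,a[r,306:328].tolist())
E
```

```text
{'time': 31.4, 'tool_pos': [0.6105, 0.0019, 0.2184], 'wrist_force': [-0.2869, -0.1561, -0.9325], 'width': 0.032, 'gripper_force': 7.7423}
[0.6105 0.0019 0.2184] -0.2711291416133737
-0.003 [[[313.3, 182.2], [318.2, 182.1]], [[313.7, 187.2], [318.7, 187.1]]]
0 [[[314.6, 182.2], [319.4, 182.0]], [[315.0, 187.2], [319.9, 187.0]]]
180 [434, 427, 436, 429, 430, 445, 455, 443, 430, 223, 218, 212, 209, 235, 384, 448, 445, 448, 453, 439, 440, 439]
181 [434, 433, 444, 428, 428, 442, 447, 445, 421, 218, 212, 204, 206, 242, 382, 444, 445, 452, 437, 436, 437, 446]
182 [435, 427, 431, 428, 436, 441, 446, 447, 432, 257, 216, 207, 214, 228, 392, 442, 447, 443, 439, 444, 451, 448]
183 [443, 440, 445, 443, 446, 446, 445, 449, 435, 255, 215, 198, 213, 227, 377, 449, 444, 439, 444, 444, 448, 444]
184 [440, 443, 441, 438, 436, 445, 442, 454, 439, 301, 209, 206, 210, 243, 375, 436, 441, 439, 434, 439, 447, 454]
185 [427, 447, 437, 430, 444, 440, 448, 444, 431, 316, 211, 210, 215, 234, 384, 438, 446, 435, 430, 440, 442, 439]
186 [433, 431, 433, 431, 434, 433, 434, 437, 421, 305, 217, 212, 266, 265, 379, 43
[... 827 characters left out ...]
 434, 440]
194 [266, 303, 307, 308, 308, 308, 307, 302, 311, 332, 430, 422, 442, 445, 436, 434, 437, 443, 430, 429, 439, 431]
195 [263, 258, 272, 267, 264, 273, 278, 282, 274, 306, 438, 433, 441, 440, 448, 446, 433, 448, 443, 438, 433, 438]
196 [269, 259, 266, 268, 264, 276, 277, 275, 272, 282, 332, 440, 441, 452, 455, 444, 450, 442, 438, 436, 432, 437]
197 [262, 275, 262, 273, 258, 263, 277, 266, 276, 288, 417, 439, 442, 448, 447, 447, 458, 447, 443, 437, 445, 432]
198 [271, 268, 274, 272, 266, 270, 276, 278, 283, 284, 333, 431, 302, 317, 331, 438, 443, 433, 441, 443, 445, 441]
199 [262, 261, 275, 273, 269, 272, 275, 271, 269, 270, 276, 302, 271, 269, 281, 327, 437, 430, 435, 435, 441, 435]
```

The tongs have not shifted in the grip, with the near leg at columns 315–320. Lowering onto the rest.

Call:
{"fn": "apply_moves", "kwargs": {"increments": [0,1,-10,0,0,0,0,1,-30,0,0,0,0,1,-55,0,0,0,0,1,-80,0,0,0,0,1,-95,0,0,0,0,1,-105,0,0,0,0,1,-112,0,0,0,0,1,-118,0,0,0,0,1,-122,0,0,0,0,1,-125,0,0,0,0,1,-127,0,0,0,0,1,-128,0,0,0,0,1,-128,0,0,0]}}

```text
time: 32.7
tool_pos: [0.6108, 0.004, 0.0906]
tcp_rot: [[-0.964, 0.266, 0.0], [0.266, 0.964, -0.0], [-0.0, 0.0, -1.0]]
wrist_force: [-0.2, 0.3, -0.5]
width: 0.0325
gripper_force: 7.7
```

Call:
{"fn": "apply_moves", "kwargs": {"increments": [0,0,-0.5,0,0,0,0,0,-1,0,0,0,0,0,-1,0,0,0]}}

```text
time: 33.0
tool_pos: [0.6107, 0.0039, 0.0894]
tcp_rot: [[-0.964, 0.267, -0.0], [0.267, 0.964, -0.0], [0.0, -0.0, -1.0]]
wrist_force: [0.4, 0.0, -0.6]
width: 0.0323
gripper_force: 7.7
```

Open step by step, then fully, and retreat upward.

Call:
{"fn": "apply_moves", "kwargs": {"increments": [0,0,-0.5,0,0,0,0,0,-0.5,0,0,0,0,0,-0.5,0,0,0], "gripper": 150}}

```text
time: 33.3
tool_pos: [0.6107, 0.0039, 0.0889]
tcp_rot: [[-0.964, 0.267, -0.0], [0.267, 0.964, 0.0], [0.0, 0.0, -1.0]]
wrist_force: [0.4, -0.1, -0.7]
width: 0.0365
gripper_force: 5.9
```

Call:
{"fn": "apply_moves", "kwargs": {"increments": [0,0,0,0,0,0,0,0,0,0,0,0,0,0,0,0,0,0,0,0,0,0,0,0], "gripper": 128}}

```text
time: 33.7
tool_pos: [0.6107, 0.0039, 0.0889]
tcp_rot: [[-0.964, 0.267, -0.0], [0.267, 0.964, 0.0], [0.0, 0.0, -1.0]]
wrist_force: [-0.0, 0.9, -0.3]
width: 0.044
gripper_force: 2.9
```

Call:
{"fn": "apply_moves", "kwargs": {"increments": [0,0,0,0,0,0,0,0,0,0,0,0,0,0,0,0,0,0,0,0,0,0,0,0,0,0,0,0,0,0,0,0,0,0,0,0,0,0,0,0,0,0], "gripper": 0}}

```text
time: 34.4
tool_pos: [0.6107, 0.0039, 0.0889]
tcp_rot: [[-0.964, 0.266, -0.0], [0.266, 0.964, -0.0], [0.0, -0.0, -1.0]]
wrist_force: [0.4, -0.1, -0.5]
width: 0.0885
gripper_force: 0.0
```

Call:
{"fn": "apply_moves", "kwargs": {"increments": [0,0,5,0,0,0,0,0,20,0,0,0,0,0,45,0,0,0,0,0,80,0,0,0,0,0,120,0,0,0,0,0,150,0,0,0,-40,40,160,0,0,0,-80,80,160,0,0,0,-120,130,160,0,0,0,-150,180,160,0,0,0,-160,230,160,0,0,0,-160,270,160,0,0,0,-160,300,160,0,0,0,-160,310,160,0,0,0,-160,310,160,0,0,0]}}

```text
time: 35.9
tool_pos: [0.4506, 0.3157, 0.25]
tcp_rot: [[-0.965, 0.263, 0.001], [0.263, 0.965, 0.001], [-0.001, 0.001, -1.0]]
wrist_force: [0.4, -0.1, 0.6]
width: 0.088
gripper_force: 0.0
```

```bash
python3 snap.py s9 250 170 5 290 185 5; python3 - <<'E'
import numpy as np
for n,(r0,r1,c0,c1) in(('side',(180,240,262,330)),('top',(190,260,295,345)),('top',(238,278,428,488)),('top',(238,270,172,240))):
    a=np.load(n+'.npz')['img'].astype(int);b=np.load(n+'_s9.npz')['img'].astype(int)
    d=np.abs(a-b).sum(2)[r0:r1,c0:c1]; ys,xs=np.where(d>90); print(n,(d>90).sum(),(ys.min()+r0,ys.max()+r0,xs.min()+c0,xs.max()+c0) if len(ys) else '')
for n,(r0,r1,c0,c1) in(('side',(184,208,306,328)),('top',(190,216,310,344))):
    for f in(n,n+'_s9'):
        a=np.load(f+'.npz')['img'].astype(int).sum(2)[r0:r1,c0:c1]; ys,xs=np.where(a<110); print(f,len(ys),ys.mean()+r0,xs.mean()+c0)
E
```

```text
{'time': 36.0, 'tool_pos': [0.4509, 0.3132, 0.2493], 'wrist_force': [-0.2607, -0.4485, 0.7845], 'width': 0.0883, 'gripper_force': 0.0}
side 18 (np.int64(196), np.int64(228), np.int64(270), np.int64(320))
top 42 (np.int64(197), np.int64(256), np.int64(306), np.int64(337))
top 29 (np.int64(255), np.int64(260), np.int64(458), np.int64(465))
top 36 (np.int64(255), np.int64(269), np.int64(172), np.int64(194))
side 92 198.2173913043478 317.0869565217391
side_s9 87 197.90804597701148 316.8735632183908
top 20 204.3 325.05
top_s9 16 205.1875 327.9375
```

```bash
python3 -c "
from workcell import ticket
print(ticket.close_job())"
```

```text
the job is handed in; nothing more can be done
None
```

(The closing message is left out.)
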